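# Hang a slide rack on the dipper's peg behind its drop flap

### The arm

A 6-joint arm with a two-finger parallel gripper is mounted at the origin on the work surface. World frame = base frame: x ahead of the robot, y to its left, z up, the work surface at z = 0. Lengths are in m, angles in rad, forces in N, time in s.
With the tool pointing down it reaches from about 0.3 to 0.875 m from the base axis. Payload 6.4 kg.
Tool frame: the origin (TCP) lies midway between the tips of the shut fingers; the grasp point (between the pads) lies 19 mm behind it; z points along the fingers, y is the direction in which the jaws open and shut (so a half turn about z gives the same grasp; the last joint's range is limited). The gripper opens to 88 mm and grips with 3 to 60 N. Pads are 18 mm wide; open, the fingers measure 123 mm over their backs; the gripper's body (75 mm by 187 mm) begins 45 mm behind the grasp point.
Start: joints at [1.079, 0.181, 1.607, -0, 1.354, -0.206], TCP at [0.162, 0.552, 0.239] pointing down, gripper open.
Joint ranges: [-2.99, 2.99], [-0.89, 2.07], [0.3, 2.58], [-1.14, 4.28], [0, 2.63], [-3.12, 3.12]. Speed limits (rad/s): [2.57, 2.57, 3.01, 3.14, 3.14, 3.14].

### API

Orientations are given as a unit quaternion [x, y, z, w].
In Python, from plant import env gives the robot as it stands. The module is installed in compiled form; this text tells all that it offers.
- The arm moves only by the tool apply_moves, never from a script. Its argument "commands" is a list that holds one entry, the list of rows, each a list of 7 numbers: the shift along the world's x, y, z in m, then the turn, a rotation vector about the world's x, y, z in rad, then the finger opening in m, from 0 to 0.0881. In form: [[[x, y, z, wx, wy, wz, claw], ...]]. A call has 1 to 5 rows; each row shifts and turns the commanded pose from where the row before left it; what a row does not reach is not made up. A row lasts 1/12 s, in which the tool goes at most 41.7 mm and 7.16 degrees, less where a joint would pass 70% of its speed; a pose out of reach is approached as far as the arm can. A call with a gripper value outside its range is refused whole. The fingers move at their own pace and stop on an object; "squeeze" is the grip in N (left out, the last holds). Time passes only in rows, so rows that do not move let the fingers close. It gives the time, the measured TCP pose, the force and the opening at its end, in the units of the state.
- env.get_state(): the state, without advancing time (a new reading comes with each control period).
- env.get_image(name): name is "scene" or "side" or "wrist"; returns a dict with "color" (420x560x3 uint8, blue, green, red), "fx", "fy", "cx", "cy" (pixels), "D" ([k1, k2, p1, p2, k3] as OpenCV has them; the pictures are not rectified), "cam_to_world" (4x4, takes a point from camera to world coordinates). Camera axes: x right, y up, looking along -z (the intrinsics and any distortion apply to the point x, -y, -z); pixel columns grow to the right and rows downward; lengths in m; the calibration is good to about 2 mm. A picture is of the moment at which its call begins. There is no depth.
- env.close_job(): hands the job in, once; it reports no verdict.
The state is a dict: "time_s": time; "qpos": joint angles; "dq": joint speeds; "effort": joint torques, N m; "ee_pos": TCP position; "ee_rot": TCP orientation; "contact_force": force on the tool from outside, world axes, zero at the start; "moment": the same for the moment, N m; "finger_gap": opening from 0.0 (shut) to 1.0 (fully open).
Only numpy, scipy, OpenCV 4.12 (cv2) and the standard library are available. Lean on these libraries where they do the work, as an engineer would, in place of code of your own. Each camera call takes 0.05 s, during which the arm holds its last target.

### The job

Hang the slide rack by its eye on the hanger peg of the slide dipper: push the eye in past the drop flap until it is fully home and the flap has fallen behind it. Before letting go, hold an outward pull of about 8 N for half a second to prove that the flap keeps it on, then leave the rack hanging still and upright on the peg; go gently on the dipper and leave the other things where they are.

Things in the scene. Friction and masses are not known exactly. Their poses are not given: they have to be found in the camera images.
- dipper: slide dipper, a fixed bench machine: white base 300 x 200 x 40 mm, column 75 x 110 mm, 300 mm high at its +x end; its lift carriage bears a 22 mm square arm along -x with the hanger peg at its end. A bath (130 x 130 mm, rim 75 mm above the bench) stands under the peg. Origin: centre of the underside, z up; +x is inward along the peg to the column, -x outward off the peg
- deck_mark (a point): point on the base's top, 40 mm above the bench, straight below the centre of the shoulder; axes as the dipper. The shoulder is the flat 28 mm steel collar at the peg's inner end; fully home, the eye plate's inner face touches it. The self-locking lift was parked anywhere: the peg's axis is 192 to 208 mm above the bench and no reading gives it: see or feel it. All is rigid; over 40 N bends it
- flap (a joint): swing of the drop flap, rad: 0 hangs down (a stop keeps it from going outward), up to 1.75 swung inward and up. It is a steel fan 5 mm wide, 32 mm long, 30 g, in a slot of the level steel peg, its pin on the peg's axis 28.5 mm outward of the shoulder. The peg is 46 mm long, 14 mm wide, 12 mm high (top 6 mm above its axis); its last 6 mm narrow to a 6 mm nose
- rack_grip (a point): the slide rack's grey plastic grip block, on top: 14 mm wide (rack's y), 24 mm long (x), 44 mm high. This point is on the rack's upright middle line, 150 mm above its underside, 17 mm below the block's top; take it from above across the 14 mm. Axes as the rack: x normal to the eye plate, z up; the rack is alike turned half round
- rack_eye (a point): centre of the rack's eye, a hole 18 mm wide (y), 30 mm high in the upright eye plate (46 mm wide, 5 mm thick) under the grip block; 98 mm above the rack's underside, 52 mm below rack_grip. The bar under the eye is 15 mm high. Hung, the eye's upper edge rests on the peg: this point is then 9 mm below the peg's axis
- rack: the steel slide rack: tray 84 (x) x 92 (y) mm, 34 mm high, eight slides, a bail over it, the eye plate on top; 167 mm high, 0.25 to 0.41 kg; origin under its centre. Pushed inward, the eye's lower bar lifts the flap almost without force; the flap falls only if the plate is within 2 mm of the shoulder and the eye within 2 mm of resting on the peg. Fallen, it leaves the plate 9 mm of play
- flask: bystander: a small clear culture flask lying flat, about 80 x 42 x 26 mm, with a screw cap; origin under its centre
- jar: bystander: a lidded glass jar, 56 mm across, 75 mm high; origin under its centre
- tubes: bystander: a white rack of six capped tubes, 50 x 75 mm, 78 mm high; origin under its centre
Mind the look-alikes: they are no part of the job. What is shaped like the rack but turquoise is not meant.

How it is judged:
On the way, in this order (a step that is already met when the one before it is completed fails the run):
1. the eye is on the peg between shoulder and flap, and the flap has fallen behind it (x of rack_eye in the frame of dipper between -0.04 and -0.0245 m and y of rack_eye in the frame of dipper between -0.005 and 0.005 m and z of rack_eye in the frame of dipper between 0.179 and 0.212 m and value of joint flap below 0.12 rad), for 0.1 s.
2. the rack is pulled outward, gently, against the fallen flap: the eye is at the flap's end of its play and the rack bears on the dipper with 5 to 16 N (its weight alone is at most 4 N) (x of rack_eye in the frame of dipper between -0.04 and -0.0345 m and value of joint flap below 0.12 rad and contact force between rack and dipper between 5 and 16 N), for 0.3 s.
At the end, for the whole second after the job is handed in: The rack hangs still on the peg by its eye, released, upright within 0.15 rad; the eye's middle is at most 15 mm from the shoulder, 3 to 11 mm below the peg's axis and within 5 mm of it sideways; the flap hangs down behind it within 0.12 rad (x of rack_eye in the frame of dipper between -0.04 and -0.0245 m and y of rack_eye in the frame of dipper between -0.005 and 0.005 m and z of rack_eye in the frame of dipper between 0.179 and 0.203 m and value of joint flap below 0.12 rad and angle between rack_eye's own z axis and vertical below 0.15 rad and linear speed of rack below 0.03 m/s); the robot touches nothing.
It fails at once if the rack presses on the dipper (arm, peg, shoulder or flap) with more than 40 N (contact force between rack and dipper above 40 N).
It fails at once if a bystander is moved by more than 20 mm (distance of any of flask, jar, tubes from where it was at the start of the episode above 0.02 m).
It also fails if it takes over 72 s, if anything falls off the work surface, if the arm or the gripper's body presses on something with over 40 N, if the wrist force passes 120 N, or if a joint passes its speed limit or range.

## Working session

There is one attempt and no reset: what is moved stays moved. The work goes in short steps, Python scripts to look and compute and a tool call to move; the robot and the scene stay as the last step left them, time stands still between calls to the robot, and variables do not carry over. Pictures are saved under pics/ and viewed, and the job is handed in when it is done.

Besides the shell and the picture viewer there is one more tool, called after "Call:" by a JSON object that holds its "op" and its "data", one argument or row to a line. apply_moves: Moves the arm, as the interface text tells. Its arguments: {"type":"object","properties":{"commands":{"type":"array","items":{"type":"array","items":{"type":"array","items":{"type":"number"}}}},"squeeze":{"type":"number"}},"required":["commands"]}

```bash
mkdir -p pics; cat > h.py <<'E'
import numpy as np, cv2, json
from plant import env
def snap(n,f):
    im=env.get_image(n); cv2.imwrite(f'pics/{f}.png',im['color'])
    d={k:np.asarray(im[k]).tolist() for k in ('fx','fy','cx','cy','D','cam_to_world')}
    json.dump(d,open(f'pics/{f}.json','w')); return im
def load(f): return json.load(open(f'pics/{f}.json'))
def ray(c,u,v):
    K=np.array([[c['fx'],0,c['cx']],[0,c['fy'],c['cy']],[0,0,1]])
    p=cv2.undistortPoints(np.array([[[u,v]]],float),K,np.array(c['D'])).ravel()
    T=np.array(c['cam_to_world']); d=T[:3,:3]@np.array([p[0],-p[1],-1]); return T[:3,3],d/np.linalg.norm(d)
def atz(f,u,v,z):
    o,d=ray(load(f),u,v); return o+d*(z-o[2])/d[2]
def tri(l):
    A=np.zeros((3,3));b=np.zeros(3)
    for f,u,v in l:
        o,d=ray(load(f),u,v);P=np.eye(3)-np.outer(d,d);A+=P;b+=P@o
    x=np.linalg.solve(A,b)
    r=[np.linalg.norm((np.eye(3)-np.outer(d,d))@(x-o)) for o,d in [ray(load(f),u,v) for f,u,v in l]]
    return x,r
def proj(f,X):
    c=load(f);T=np.array(c['cam_to_world']);p=T[:3,:3].T@(np.array(X)-T[:3,3]);p=np.array([p[0],-p[1],-p[2]])
    K=np.array([[c['fx'],0,c['cx']],[0,c['fy'],c['cy']],[0,0,1]])
    return cv2.projectPoints(p.reshape(1,1,3),np.zeros(3),np.zeros(3),K,np.array(c['D']))[0].ravel()
def crop(f,x0,y0,x1,y1,s):
    i=cv2.imread(f'pics/{f}.png')[y0:y1,x0:x1]; cv2.imwrite(f'pics/{f}_c{x0}_{y0}.png',cv2.resize(i,None,fx=s,fy=s,interpolation=cv2.INTER_CUBIC))
E
python3 - <<'E'
from h import *
for n in ('scene','side','wrist'):
    c=snap(n,n+'0'); print(n,c['fx'],np.round(c['cam_to_world'],3).tolist(),c['D'])
print(env.get_state())
E
```

```text
scene 498.96005338619045 [[-0.038, -0.585, 0.81, 1.463], [0.999, -0.013, 0.038, 0.129], [-0.012, 0.811, 0.585, 0.79], [0.0, 0.0, 0.0, 1.0]] [-0.06013739  0.          0.          0.          0.        ]
side 526.7955566385137 [[-0.992, 0.065, -0.105, 0.439], [-0.123, -0.534, 0.836, 1.007], [-0.001, 0.843, 0.538, 0.724], [0.0, 0.0, 0.0, 1.0]] [-0.09187394  0.          0.          0.          0.        ]
wrist 368.1528232527505 [[0.282, -0.914, -0.292, 0.086], [0.959, 0.268, 0.087, 0.574], [-0.002, -0.304, 0.953, 0.382], [0.0, 0.0, 0.0, 1.0]] [-0.08221023  0.          0.          0.          0.        ]
{'time_s': 0.15, 'qpos': array([ 1.07874005e+00,  1.81346443e-01,  1.60774569e+00, -9.87406213e-06,
        1.35379922e+00, -2.06333598e-01]), 'dq': array([-0.00121616, -0.00197599, -0.00174165,  0.00016781, -0.00214361,
       -0.00037949]), 'effort': array([ 4.26645556e-04, -4.34227896e+01, -3.42173767e+01,  7.03214994e-02,
        3.55243671e-02, -9.57003931e-05]), 'ee_pos': array([0.16187791, 0.55133071, 0.23804634]), 'ee_rot': array([ 1.42374797e-01,  9.89812606e-01, -6.11809735e-04, -2.17639803e-04]), 'contact_force': array([ 0.9418748 ,  0.54564599, -0.69609292]), 'moment': array([-0.03485755,  0.01918731,  0.00282433]), 'finger_gap': 0.9990275173836127}
```

View pics/scene0.png

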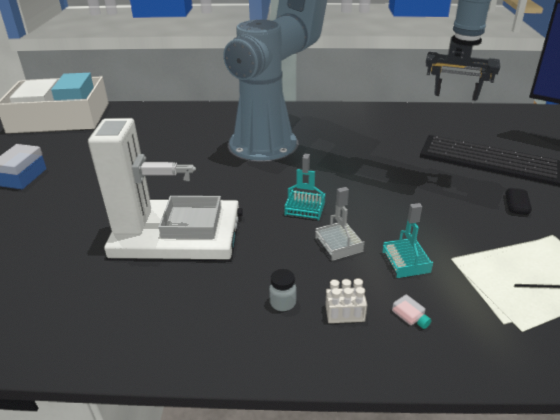

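View pics/side0.png

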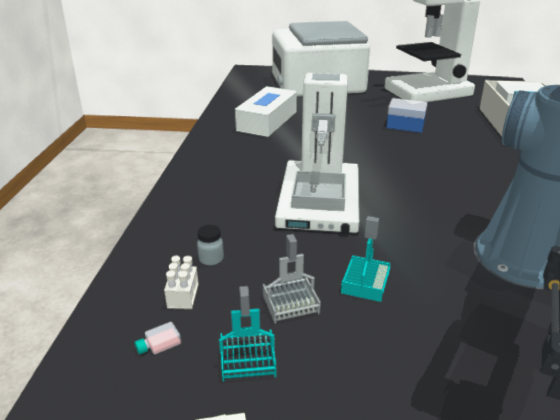

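View pics/wrist0.png

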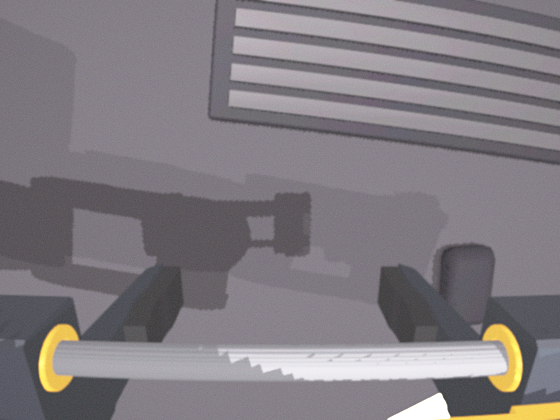

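The steel rack is the middle one: scene (340,235), side (291,290). The two look-alikes are turquoise. The dipper's peg points toward world +y, at scene (190,170). I'll enlarge both areas.

```bash
python3 - <<'E'
from h import *
crop('scene0',290,170,390,270,6); crop('side0',240,220,340,330,5.4)
crop('scene0',90,110,250,260,5); crop('side0',270,60,370,240,3.3)
E
```

```text
(no output)
```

View pics/scene0_c290_170.png

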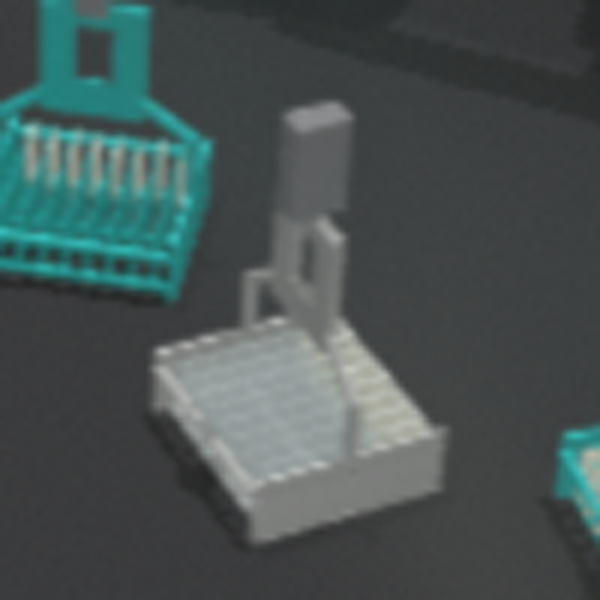

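View pics/side0_c240_220.png

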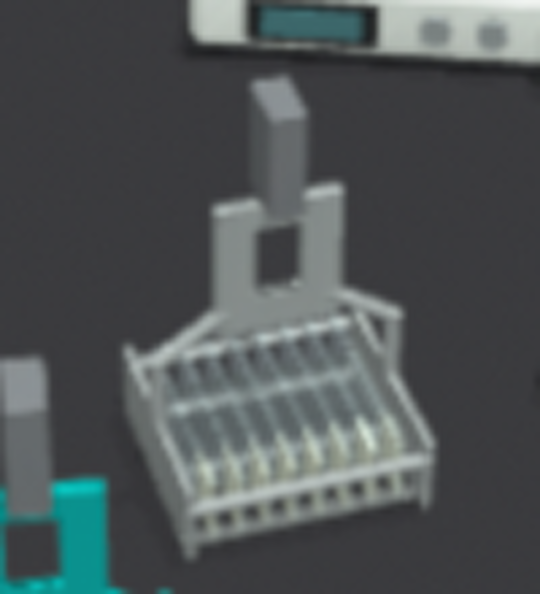

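View pics/scene0_c90_110.png

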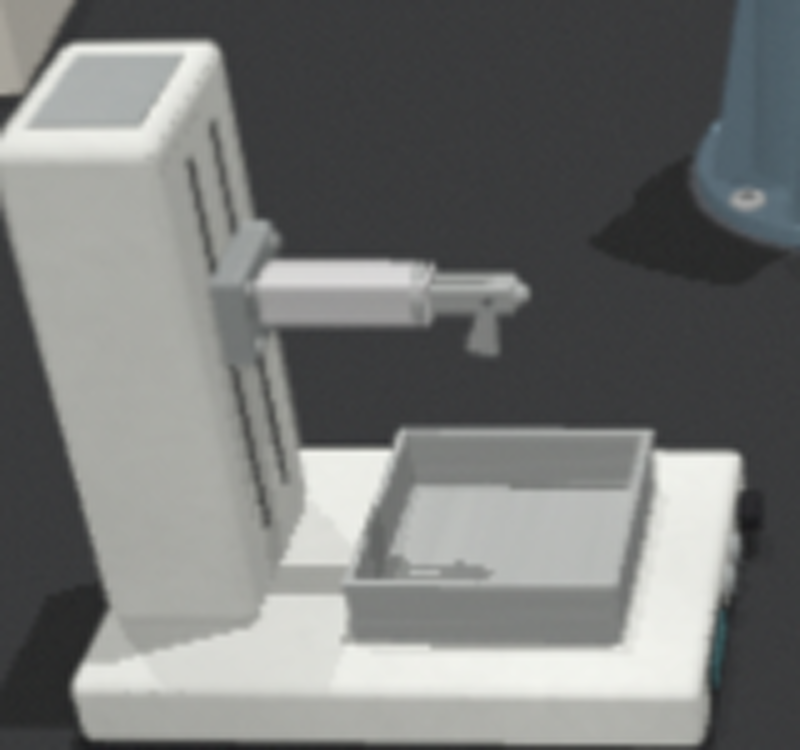

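View pics/side0_c270_60.png

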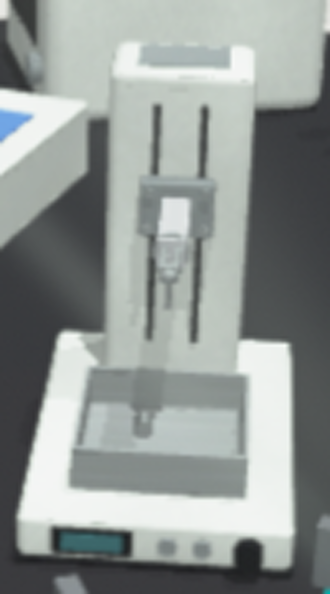

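```bash
python3 - <<'E'
from h import *
S=lambda x,y:(90+x/5,110+y/5); R=lambda x,y:(290+x/6,170+y/6)
D=lambda x,y:(240+x/5.4,220+y/5.4); Q=lambda x,y:(270+x/3.3,60+y/3.3)
print('base scene'); 
for p in [(75,690),(708,692),(745,455)]: print(p,atz('scene0',*S(*p),.04).round(4))
print('base side')
for p in [(18,518),(296,516),(292,345),(60,333)]: print(p,atz('side0',*Q(*p),.04).round(4))
print('coltop')
for p in [(5,150),(160,160),(220,45),(70,42)]: print(p,atz('scene0',*S(*p),.34).round(4))
for p in [(113,78),(253,78),(252,48),(120,45)]: print(p,atz('side0',*Q(*p),.34).round(4))
print('nose',tri([('scene0',*S(529,293)),('side0',*Q(168,278))]))
print('flapbot',tri([('scene0',*S(482,355)),('side0',*Q(168,308))]))
print('bath')
for p in [(345,585),(632,590),(655,432),(403,432)]: print(p,atz('scene0',*S(*p),.075).round(4))
print('rack blocktop scene/side z=.167')
for p in [(282,112),(290,130),(350,118),(340,102)]: print(p,atz('scene0',*R(*p),.167).round(4))
for p in [(250,82),(272,120),(307,112),(288,76)]: print(p,atz('side0',*D(*p),.167).round(4))
print('tray z .034')
for p in [(152,352),(250,490),(447,430)]: print(p,atz('scene0',*R(*p),.034).round(4))
for p in [(125,350),(188,510),(433,455)]: print(p,atz('side0',*D(*p),.034).round(4))
print('plate top')
for p in [(213,210),(343,186)]: print(p,atz('side0',*D(*p),.125).round(4))
E
```

```text
base scene
(75, 690) [ 0.5922 -0.3295  0.04  ]
(708, 692) [ 0.5855 -0.031   0.04  ]
(745, 455) [ 0.3937 -0.0346  0.04  ]
base side
(18, 518) [ 0.5815 -0.0306  0.04  ]
(296, 516) [ 0.3826 -0.0576  0.04  ]
(292, 345) [ 0.3853 -0.326   0.04  ]
(60, 333) [ 0.584  -0.3237  0.04  ]
coltop
(5, 150) [ 0.6208 -0.2811  0.34  ]
(160, 160) [ 0.6287 -0.2167  0.34  ]
(220, 45) [ 0.528  -0.2219  0.34  ]
(70, 42) [ 0.5249 -0.2874  0.34  ]
(113, 78) [ 0.5269 -0.1161  0.34  ]
(253, 78) [ 0.4339 -0.1284  0.34  ]
(252, 48) [ 0.4356 -0.1927  0.34  ]
(120, 45) [ 0.528  -0.1871  0.34  ]
nose (array([ 0.48495722, -0.11561933,  0.19469846]), [np.float64(0.0007255991785501256), np.float64(0.0007255991785500689)])
flapbot (array([ 0.48471823, -0.14164727,  0.15928278]), [np.float64(0.00019179784412922093), np.float64(0.00019179784412909551)])
bath
(345, 585) [ 0.5538 -0.204   0.075 ]
(632, 590) [ 0.5543 -0.0679  0.075 ]
(655, 432) [ 0.4242 -0.0751  0.075 ]
(403, 432) [ 0.4268 -0.2045  0.075 ]
rack blocktop scene/side z=.167
(282, 112) [0.5218 0.2091 0.167 ]
(290, 130) [0.5339 0.2114 0.167 ]
(350, 118) [0.5253 0.2343 0.167 ]
(340, 102) [0.5145 0.2313 0.167 ]
(250, 82) [0.5271 0.2202 0.167 ]
(272, 120) [0.5173 0.2411 0.167 ]
(307, 112) [0.5062 0.2352 0.167 ]
(288, 76) [0.5147 0.2151 0.167 ]
tray z .034
(152, 352) [0.4992 0.1642 0.034 ]
(250, 490) [0.5844 0.2006 0.034 ]
(447, 430) [0.5465 0.2798 0.034 ]
(125, 350) [0.5744 0.2094 0.034 ]
(188, 510) [0.54   0.2906 0.034 ]
(433, 455) [0.4575 0.2525 0.034 ]
plate top
(213, 210) [0.5376 0.2382 0.125 ]
(343, 186) [0.4946 0.2192 0.125 ]
```

Call:
{"op": "apply_moves", "data": {
  "commands": [
    [[0.025,-0.025,0.02,0,0,-0.08,0.05],[0.028,-0.026,0.01,0,0,-0.08,0.05],[0.028,-0.026,0.01,0,0,-0.08,0.05],[0.028,-0.026,0.01,0,0,-0.08,0.05],[0.028,-0.026,0.01,0,0,-0.08,0.05]]
  ]
}}

```text
time_s: 0.57
ee_pos: [0.2998, 0.4213, 0.299]
ee_rot: [0.338, 0.941, -0.0, -0.0]
contact_force: [0.5, 0.5, -0.3]
finger_gap: 0.648
```

Call:
{"op": "apply_moves", "data": {
  "commands": [
    [[0.028,-0.026,0.0,0,0,-0.08,0.05],[0.028,-0.026,0.0,0,0,-0.08,0.05],[0.028,-0.026,0.0,0,0,-0.08,0.05],[0.028,-0.026,0.0,0,0,-0.08,0.05],[0.028,-0.026,0.0,0,0,-0.08,0.05]]
  ]
}}

```text
time_s: 0.98
ee_pos: [0.4401, 0.2911, 0.2986]
ee_rot: [0.518, 0.855, 0.0, -0.0]
contact_force: [0.6, 0.5, 0.5]
finger_gap: 0.569
```

Call:
{"op": "apply_moves", "data": {
  "commands": [
    [[0.028,-0.026,0.0,0,0,-0.08,0.05],[0.028,-0.026,0.0,0,0,0,0.05],[0,0,0,0,0,0,0.05],[0,0,0,0,0,0,0.05]]
  ]
}}

```text
time_s: 1.32
ee_pos: [0.496, 0.2391, 0.298]
ee_rot: [0.552, 0.834, -0.0, -0.0]
contact_force: [-1.0, -0.1, 0.4]
finger_gap: 0.566
```

```bash
python3 - <<'E'
from h import *
snap('wrist','wrist1'); s=env.get_state(); print(s)
crop('wrist1',0,0,560,420,1.4)
print(proj('wrist1',s['ee_pos']),proj('wrist1',[.520,.225,.167]))
E
```

```text
{'time_s': 1.3667, 'qpos': array([ 2.35792578e-01,  8.14003274e-02,  1.59757256e+00,  4.27638802e-04,
        1.46404350e+00, -1.67707366e-01]), 'dq': array([ 3.53521639e-02, -1.61983903e-02,  1.11465096e-02,  3.33864385e-03,
        2.09514555e-03,  7.27116980e-05]), 'effort': array([ -1.42506145, -39.18048263, -35.95015168,  -0.05333996,
        -0.04780912,  -0.04505959]), 'ee_pos': array([0.49502617, 0.24022447, 0.29812681]), 'ee_rot': array([ 5.51090844e-01,  8.34444923e-01, -3.75091717e-04, -6.41294109e-04]), 'contact_force': array([-0.59594956,  0.1707294 , -0.7637128 ]), 'moment': array([-0.05283778,  0.04472582, -0.02801722]), 'finger_gap': 0.5680475495792093}
[278.82192558 284.8093891 ] [300.93661573 232.21913126]
```

View pics/wrist1_c0_0.png

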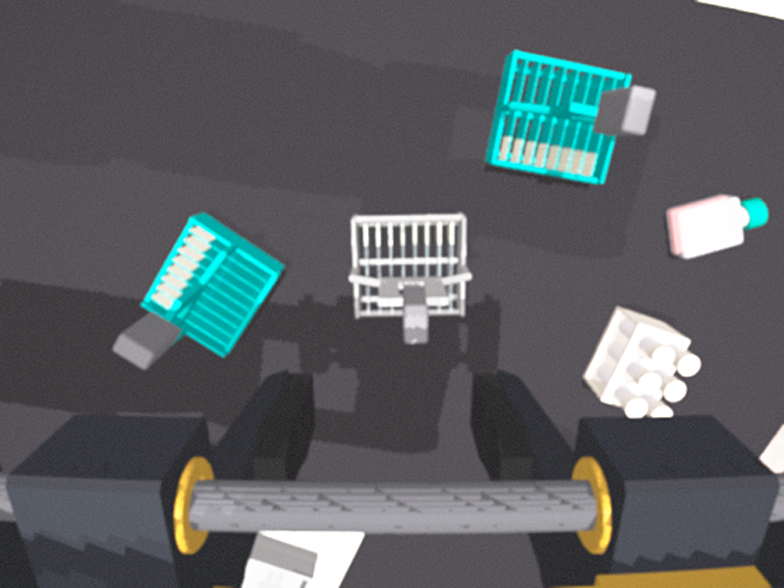

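```bash
python3 - <<'E'
from h import *
crop('wrist1',240,140,345,255,5.2)
E
```

```text
(no output)
```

View pics/wrist1_c240_140.png

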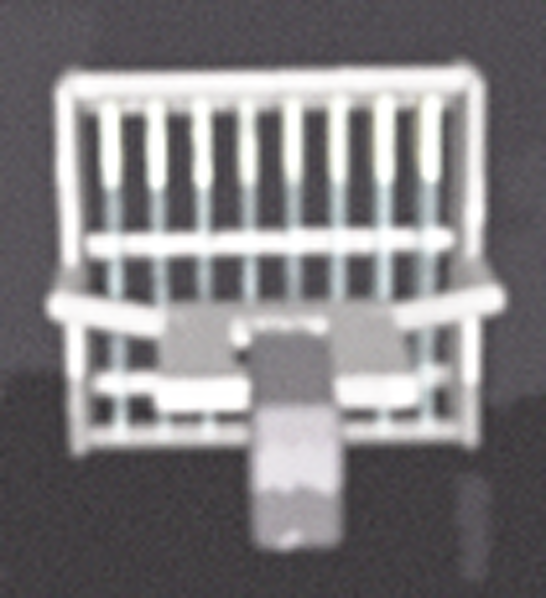

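```bash
python3 - <<'E'
from h import *
W=lambda x,y:(240+(x+.5)/5.2-.5,140+(y+.5)/5.2-.5)
P=[atz('wrist1',*W(*p),.167) for p in [(252,405),(343,405),(341,548),(254,548)]]
print(np.round(P,4), np.mean(P,0))
a=np.array(P); 
for i,j in((0,1),(3,2),(0,3),(1,2)):
  d=a[j]-a[i]; print(np.linalg.norm(d),np.degrees(np.arctan2(d[1],d[0])))
# tray top z .034
T=np.array([atz('wrist1',*W(*p),.034) for p in [(68,85),(478,75),(472,435),(75,437)]]);print(T.round(4),T.mean(0))
d=T[1]-T[0];print(np.linalg.norm(d),np.degrees(np.arctan2(d[1],d[0])))
d=T[3]-T[0];print(np.linalg.norm(d),np.degrees(np.arctan2(d[1],d[0])))
E
```

```text
[[0.5056 0.2323 0.167 ]
 [0.5183 0.2377 0.167 ]
 [0.5276 0.2163 0.167 ]
 [0.5152 0.211  0.167 ]] [0.51669133 0.22434838 0.167     ]
0.013777806741577027 23.011677491051984
0.013501844773187293 22.9820376660622
0.02332534511116237 -65.85847459706149
0.023328520196138132 -66.5364749827465
[[0.4605 0.2443 0.034 ]
 [0.5402 0.2806 0.034 ]
 [0.5737 0.2066 0.034 ]
 [0.4914 0.1712 0.034 ]] [0.51645841 0.2256734  0.034     ]
0.0875463203508188 24.45411728672623
0.07942387127324761 -67.11682520794442
```

Call:
{"op": "apply_moves", "data": {
  "commands": [
    [[0,-0.036,0.0,0,0,-0.05,0.05],[0,-0.036,0.0,0,0,-0.05,0.05],[0,-0.036,0.0,0,0,-0.05,0.05],[0,-0.036,0.0,0,0,-0.05,0.05],[0,-0.036,0.0,0,0,-0.05,0.05]]
  ]
}}

```text
time_s: 1.78
ee_pos: [0.494, 0.061, 0.2988]
ee_rot: [0.65, 0.76, 0.0, -0.0]
contact_force: [1.8, -0.4, -0.5]
finger_gap: 0.568
```

Call:
{"op": "apply_moves", "data": {
  "commands": [
    [[0,-0.036,0.0,0,0,-0.05,0.05],[-0.005,-0.036,0.0,0,0,-0.05,0.05],[-0.005,-0.02,0.0,0,0,-0.03,0.05],[0,0,0,0,0,0,0.05],[0,0,0,0,0,0,0.05]]
  ]
}}

```text
time_s: 2.2
ee_pos: [0.4847, -0.0306, 0.2988]
ee_rot: [0.698, 0.716, 0.0, -0.0]
contact_force: [-0.3, -0.4, 0.0]
finger_gap: 0.566
```

```bash
python3 - <<'E'
from h import *
snap('wrist','wrist2'); s=env.get_state(); print(s['ee_pos'],s['ee_rot'],s['dq'])
crop('wrist2',0,0,560,420,1.4)
print(proj('wrist2',[.485,-.115,.2]))
E
```

```text
[ 0.48489227 -0.02989332  0.29878874] [ 6.97656874e-01  7.16431949e-01  3.45253508e-04 -1.68403436e-04] [ 0.02053136  0.00535979 -0.0045118  -0.00223434  0.00023311 -0.001175  ]
[277.7786296  322.38248901]
```

View pics/wrist2_c0_0.png

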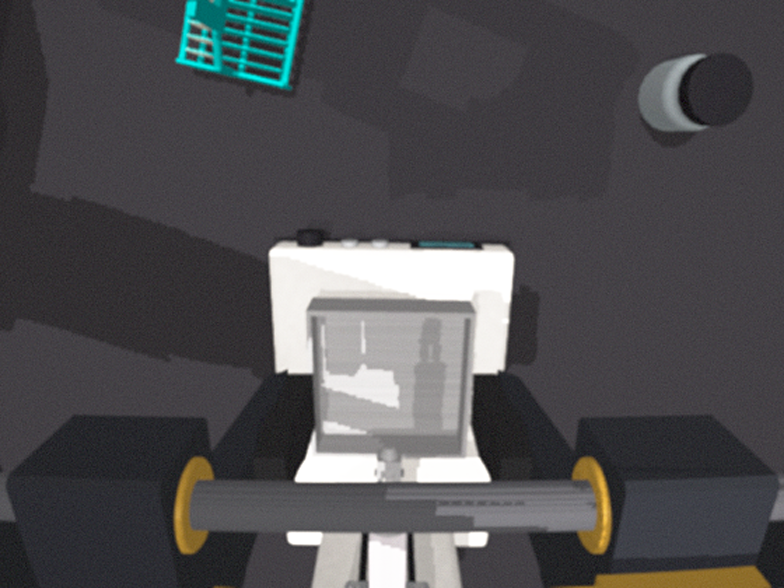

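Call:
{"op": "apply_moves", "data": {
  "commands": [
    [[0,-0.03,0.0,0,0,0,0.088],[0,-0.03,0.0,0,0,0,0.088],[0,-0.03,0.0,0,0,0,0.088],[0,0,0,0,0,0,0.088],[0,0,0,0,0,0,0.088]]
  ]
}}

```text
time_s: 2.67
ee_pos: [0.4854, -0.1204, 0.2985]
ee_rot: [0.698, 0.716, 0.0, -0.0]
contact_force: [0.7, 0.1, 0.1]
finger_gap: 0.923
```

```bash
python3 - <<'E'
from h import *
snap('wrist','wrist3'); s=env.get_state(); print(s['ee_pos'],s['ee_rot'],s['dq'])
crop('wrist3',0,0,560,420,1.4)
crop('wrist3',220,170,340,290,6)
E
```

```text
[ 0.48534492 -0.119721    0.29854759] [ 6.97663349e-01  7.16425567e-01  2.65829076e-04 -4.33441732e-04] [ 0.01546621 -0.00949762  0.00669551  0.00079401 -0.00022542 -0.00054554]
```

View pics/wrist3_c0_0.png

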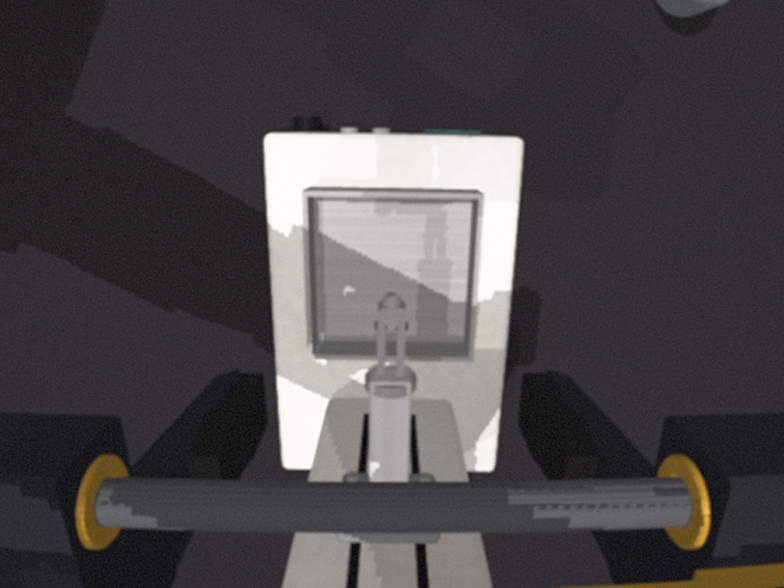

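View pics/wrist3_c220_170.png

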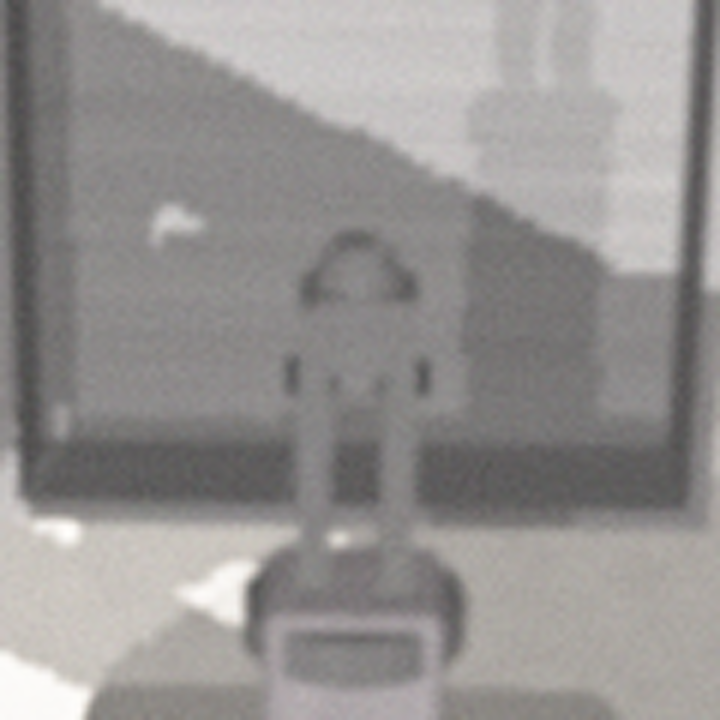

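```bash
python3 - <<'E'
from h import *
crop('wrist2',240,300,320,350,9)
E
```

```text
(no output)
```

View pics/wrist2_c240_300.png

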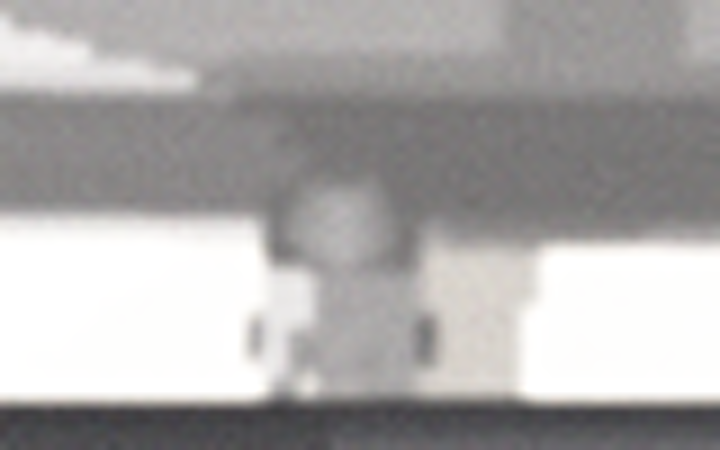

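```bash
python3 - <<'E'
from h import *
A=lambda x,y:(240+(x+.5)/9-.5,300+(y+.5)/9-.5); B=lambda x,y:(220+(x+.5)/6-.5,170+(y+.5)/6-.5)
C=lambda x,y:((x+.5)/1.4-.5,(y+.5)/1.4-.5); S=lambda x,y:(90+(x+.5)/5-.5,110+(y+.5)/5-.5)
print('pin',tri([('wrist2',*A(341,338)),('wrist3',*B(356,378))]))
print('taper top',tri([('wrist2',*A(341,266)),('wrist3',*B(357,301))]))
print('taper+scene',tri([('wrist3',*B(412,301)),('scene0',*S(518,276))]))
print('pin l',tri([('wrist2',*A(254,338)),('wrist3',*B(290,378))]),'r',tri([('wrist2',*A(428,338)),('wrist3',*B(422,378))]))
print('pin+scene',tri([('wrist3',*B(422,378)),('scene0',*S(487,300))]))
print('pin3',tri([('wrist3',*B(422,378)),('wrist2',*A(428,338)),('scene0',*S(487,300))]))
for p in [(266,134),(522,140),(495,470),(283,468)]: print(atz('wrist3',*C(*p),.04).round(4))
for z in(.194,.198,.202): print(z,[atz('wrist3',*B(*p),z).round(4).tolist() for p in [(248,600),(465,600),(356,378)]])
E
```

```text
pin (array([ 0.48497008, -0.13344774,  0.19328626]), [np.float64(0.00014437050189989589), np.float64(0.00014437050189989247)])
taper top (array([ 0.48478052, -0.12174943,  0.19912311]), [np.float64(0.00010794847810012338), np.float64(0.00010794847810011283)])
taper+scene (array([ 0.49080013, -0.11880753,  0.2075707 ]), [np.float64(5.348706681986281e-06), np.float64(5.348706681927738e-06)])
pin l (array([ 0.47710723, -0.13363765,  0.19331171]), [np.float64(0.00023025743563513567), np.float64(0.00023025743563520547)]) r (array([ 0.49283224, -0.13323822,  0.19331248]), [np.float64(5.8289378908704465e-05), np.float64(5.8289378908701246e-05)])
pin+scene (array([ 0.49273943, -0.13338109,  0.19550583]), [np.float64(0.0008938502602789956), np.float64(0.0008938502602790236)])
pin3 (array([ 0.4927255 , -0.1330972 ,  0.19503435]), [np.float64(0.00046373449642794545), np.float64(0.0009059069614060657), np.float64(0.0013549740522782313)])
[ 0.3881 -0.039   0.04  ]
[ 0.5813 -0.0384  0.04  ]
[ 0.5861 -0.3305  0.04  ]
[ 0.3894 -0.3333  0.04  ]
0.194 [[0.4721, -0.163, 0.194], [0.4991, -0.1623, 0.194], [0.4848, -0.1332, 0.194]]
0.198 [[0.4723, -0.161, 0.198], [0.4988, -0.1603, 0.198], [0.4848, -0.1317, 0.198]]
0.202 [[0.4725, -0.159, 0.202], [0.4986, -0.1584, 0.202], [0.4848, -0.1302, 0.202]]
```

Call:
{"op": "apply_moves", "data": {
  "commands": [
    [[0.003,0.0344,0.0,0,0,0.038,0.06],[0.003,0.0344,0.0,0,0,0.038,0.06],[0.003,0.0344,0.0,0,0,0.038,0.06],[0.003,0.0344,0.0,0,0,0.038,0.06],[0.003,0.0344,0.0,0,0,0.038,0.06]]
  ]
}}

```text
time_s: 3.13
ee_pos: [0.4994, 0.0546, 0.2989]
ee_rot: [0.625, 0.78, 0.0, -0.0]
contact_force: [0.8, 1.2, 0.4]
finger_gap: 0.682
```

Call:
{"op": "apply_moves", "data": {
  "commands": [
    [[0.003,0.0344,0.0,0,0,0.038,0.06],[0.003,0.0344,0.0,0,0,0.038,0.06],[0.003,0.0344,0.0,0,0,0.038,0.06],[0.003,0.0344,0.0,0,0,0.038,0.06],[0.004,0.0344,0.0,0,0,0.038,0.06]]
  ]
}}

```text
time_s: 3.55
ee_pos: [0.5145, 0.2269, 0.2989]
ee_rot: [0.548, 0.836, 0.0, -0.0]
contact_force: [0.9, -0.1, -0.9]
finger_gap: 0.681
```

Call:
{"op": "apply_moves", "data": {
  "commands": [
    [[0,0,-0.02,0,0,0,0.06],[0,0,-0.02,0,0,0,0.06],[0,0,-0.02,0,0,0,0.06],[0,0,0,0,0,0,0.06],[0,0,0,0,0,0,0.06]]
  ]
}}

```text
time_s: 3.97
ee_pos: [0.5144, 0.2243, 0.238]
ee_rot: [0.549, 0.836, -0.001, -0.001]
contact_force: [0.1, -0.4, -0.7]
finger_gap: 0.682
```

```bash
python3 - <<'E'
from h import *
snap('wrist','wrist4'); s=env.get_state(); print(s['ee_pos'],s['ee_rot'],s['dq'])
crop('wrist4',220,170,340,290,5)
E
```

```text
[0.5155122  0.22406241 0.23936315] [ 5.49601480e-01  8.35426952e-01  1.04692484e-04 -1.01148801e-04] [-0.01621745 -0.01710175 -0.02651851 -0.00084012 -0.00289028 -0.0034956 ]
```

View pics/wrist4_c220_170.png

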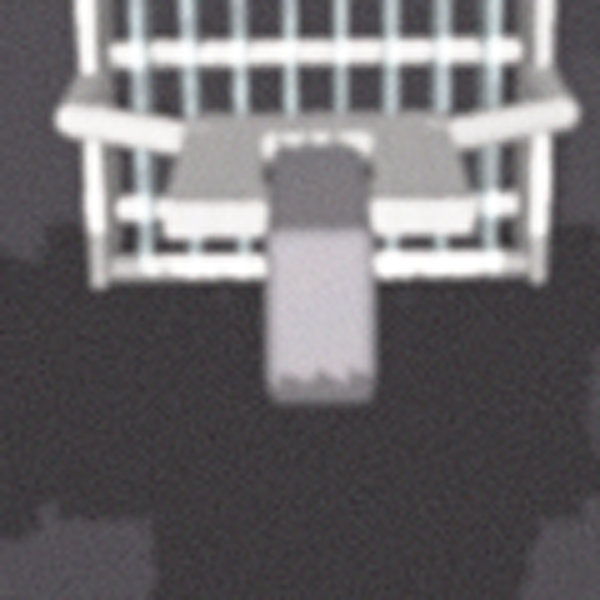

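```bash
python3 - <<'E'
from h import *
W=lambda x,y:(220+(x+.5)/5-.5,170+(y+.5)/5-.5)
P=np.array([atz('wrist4',*W(*p),.167) for p in [(268,230),(377,230),(373,403),(270,403)]])
print(P.round(4),P.mean(0)); d=P[1]-P[0];e=P[3]-P[0]
print(np.linalg.norm(d),np.degrees(np.arctan2(d[1],d[0])),np.linalg.norm(e),np.degrees(np.arctan2(e[1],e[0])))
E
```

```text
[[0.5062 0.2325 0.167 ]
 [0.5185 0.2378 0.167 ]
 [0.5274 0.2166 0.167 ]
 [0.5154 0.2114 0.167 ]] [0.51687496 0.22457642 0.167     ]
0.013394631768565047 23.394743486593633 0.02301488092805234 -66.35104052833559
```

Call:
{"op": "apply_moves", "data": {
  "commands": [
    [[0.001,0,-0.03,0,0,0,0.06],[0,0,-0.03,0,0,0,0.06],[0,0,-0.027,0,0,0,0.06],[0,0,-0.02,0,0,0,0.06],[0,0,0,0,0,0,0.06]]
  ]
}}

```text
time_s: 4.43
ee_pos: [0.5151, 0.2226, 0.1291]
ee_rot: [0.55, 0.835, -0.002, -0.002]
contact_force: [-0.6, 0.7, -0.0]
finger_gap: 0.68
```

Call:
{"op": "apply_moves", "data": {
  "commands": [
    [[0,0,0,0,0,0,0.02],[0,0,0,0,0,0,0.0],[0,0,0,0,0,0,0.0],[0,0,0,0,0,0,0.0],[0,0,0,0,0,0,0.0]]
  ],
  "squeeze": 25
}}

```text
time_s: 4.85
ee_pos: [0.518, 0.2229, 0.1332]
ee_rot: [0.55, 0.835, 0.001, 0.001]
contact_force: [-0.2, 0.2, -0.7]
finger_gap: 0.324
```

Call:
{"op": "apply_moves", "data": {
  "commands": [
    [[0,0,0,0,0,0,0.0],[0,0,0,0,0,0,0.0],[0,0,0,0,0,0,0.0],[0,0,0,0,0,0,0.0],[0,0,0,0,0,0,0.0]]
  ],
  "squeeze": 25
}}

```text
time_s: 5.27
ee_pos: [0.5173, 0.2227, 0.1321]
ee_rot: [0.55, 0.835, 0.0, 0.0]
contact_force: [-1.8, -0.0, 3.9]
finger_gap: 0.159
```

```bash
python3 - <<'E'
from h import *
snap('wrist','wrist5'); s=env.get_state(); print(s['ee_pos'],s['ee_rot'],s['contact_force'],s['finger_gap'])
crop('wrist5',200,150,360,310,4)
E
```

```text
[0.51731546 0.22272502 0.13211097] [5.50420555e-01 8.34887507e-01 1.53392930e-04 1.99639552e-04] [-1.28147005  0.32080934  3.80220832] 0.15887403381847806
```

View pics/wrist5_c200_150.png

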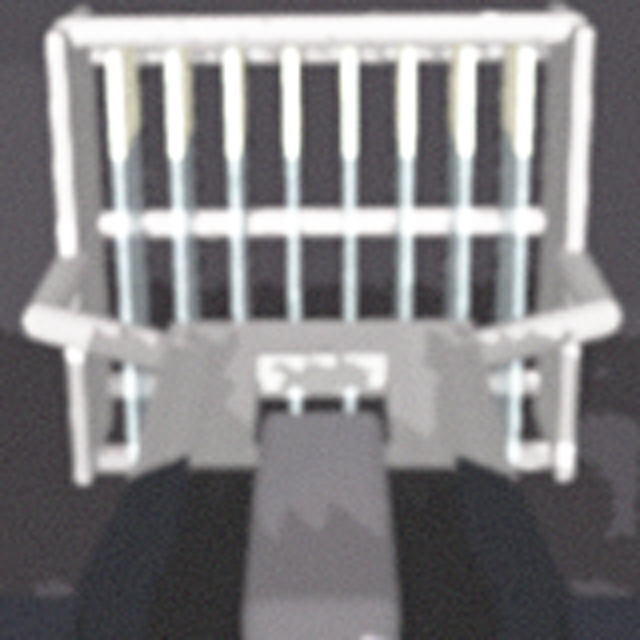

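Call:
{"op": "apply_moves", "data": {
  "commands": [
    [[0,0,0.02,0,0,0,0.0],[0,0,0.036,0,0,0,0.0],[0,0,0.036,0,0,0,0.0],[0,0,0.036,0,0,0,0.0],[0,0,0.036,0,0,0,0.0]]
  ],
  "squeeze": 40
}}

```text
time_s: 5.73
ee_pos: [0.5161, 0.2225, 0.2959]
ee_rot: [0.551, 0.835, -0.001, -0.001]
contact_force: [1.0, -0.0, -3.2]
finger_gap: 0.153
```

Call:
{"op": "apply_moves", "data": {
  "commands": [
    [[0,0,0.016,0,0,0,0.0],[0,0,0,0,0,0,0.0],[-0.003,-0.025,0,0,0,-0.03,0.0],[-0.004,-0.03,0,0,0,-0.04,0.0],[-0.004,-0.03,0,0,0,-0.04,0.0]]
  ]
}}

```text
time_s: 6.15
ee_pos: [0.5045, 0.1372, 0.3085]
ee_rot: [0.596, 0.803, -0.002, -0.002]
contact_force: [0.3, -1.1, -3.9]
finger_gap: 0.157
```

Call:
{"op": "apply_moves", "data": {
  "commands": [
    [[-0.004,-0.03,0,0,0,-0.04,0.0],[-0.004,-0.03,0,0,0,-0.04,0.0],[-0.004,-0.03,0,0,0,-0.04,0.0],[-0.004,-0.03,0,0,0,-0.04,0.0],[-0.003,-0.03,0,0,0,-0.04,0.0]]
  ]
}}

```text
time_s: 6.57
ee_pos: [0.4853, -0.0133, 0.3087]
ee_rot: [0.673, 0.739, -0.001, -0.002]
contact_force: [0.3, 1.1, -3.2]
finger_gap: 0.149
```

Call:
{"op": "apply_moves", "data": {
  "commands": [
    [[-0.002,-0.03,0,0,0,-0.04,0.0],[-0.001,-0.03,0,0,0,-0.035,0.0],[0,0,0,0,0,0,0.0],[0,0,0,0,0,0,0.0],[0,0,0,0,0,0,0.0]]
  ]
}}

```text
time_s: 6.98
ee_pos: [0.4834, -0.0713, 0.3099]
ee_rot: [0.7, 0.714, -0.0, -0.002]
contact_force: [0.7, -0.7, -3.8]
finger_gap: 0.154
```

```bash
python3 - <<'E'
from h import *
s=env.get_state(); print(s['ee_pos'],s['ee_rot'],s['contact_force'],s['finger_gap'])
for n in('wrist','scene','side'): snap(n,n+'6')
crop('wrist6',0,0,560,420,1.4)
E
```

```text
[ 0.48338778 -0.07134068  0.30990517] [ 6.99882869e-01  7.14255768e-01 -3.94391098e-04 -1.58464255e-03] [ 0.72222462 -0.69826814 -3.75990343] 0.15432775555700873
```

View pics/wrist6_c0_0.png

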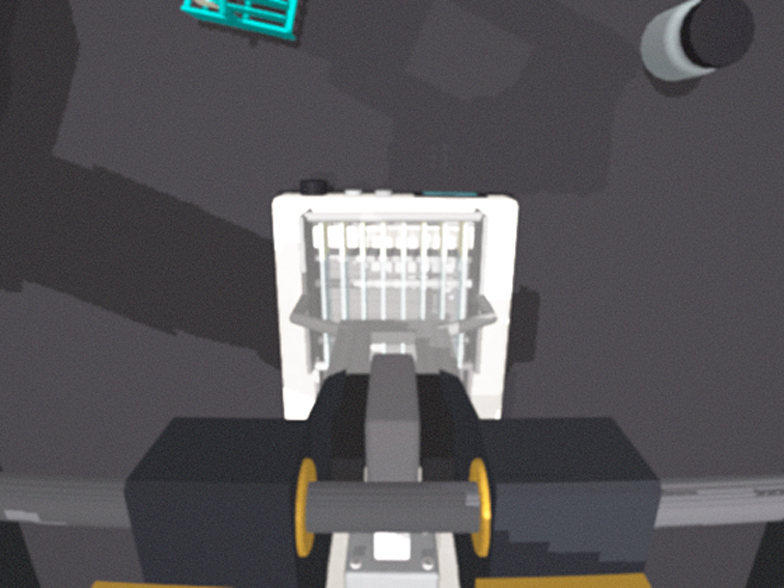

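View pics/scene6.png

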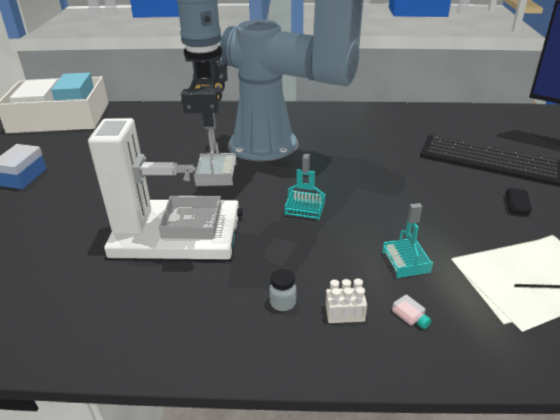

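View pics/side6.png

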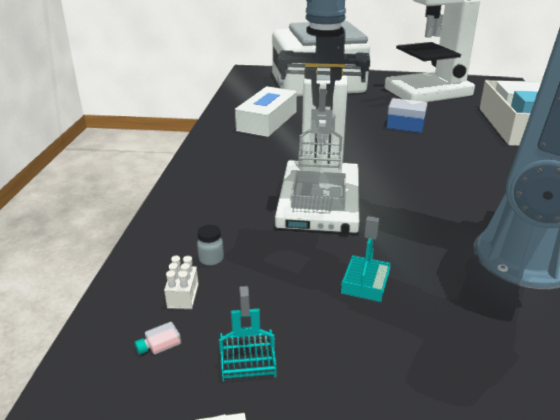

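Call:
{"op": "apply_moves", "data": {
  "commands": [
    [[0,0.02,0,0,0,0,0.0],[-0.001,0.025,0,0,0,0,0.0],[0,0,-0.02,0,0,0,0.0],[0,0,-0.025,0,0,0,0.0],[0,0,-0.025,0,0,0,0.0]]
  ]
}}

```text
time_s: 7.55
ee_pos: [0.4835, -0.0256, 0.2416]
ee_rot: [0.699, 0.715, 0.001, 0.001]
contact_force: [-0.8, -0.6, -3.8]
finger_gap: 0.156
```

Call:
{"op": "apply_moves", "data": {
  "commands": [
    [[0,0,-0.017,0,0,0,0.0],[0,0,0,0,0,0,0.0],[0,-0.02,0,0,0,0,0.0],[0,-0.015,0,0,0,0,0.0],[0,0,0,0,0,0,0.0]]
  ]
}}

```text
time_s: 7.97
ee_pos: [0.484, -0.0638, 0.2261]
ee_rot: [0.7, 0.714, -0.0, 0.001]
contact_force: [0.1, 1.2, -3.8]
finger_gap: 0.151
```

Call:
{"op": "apply_moves", "data": {
  "commands": [
    [[0,0,0,0,0,0,0.0],[0,0,0,0,0,0,0.0]]
  ]
}}

```text
time_s: 8.13
ee_pos: [0.4835, -0.0617, 0.2255]
ee_rot: [0.7, 0.714, 0.0, 0.0]
contact_force: [0.5, 1.0, -3.5]
finger_gap: 0.156
```

```bash
python3 - <<'E'
from h import *
s=env.get_state(); print(s['ee_pos'],s['ee_rot'],s['contact_force'],s['finger_gap'])
for n in('wrist','scene','side'): snap(n,n+'7')
crop('wrist7',180,170,380,320,4)
crop('scene7',140,110,260,200,6.6)
crop('side7',270,70,370,190,5)
E
```

```text
[ 0.48345045 -0.06170024  0.22551034] [6.99834719e-01 7.14304654e-01 3.51974607e-04 3.20201490e-04] [ 0.49450626  1.04455162 -3.51107459] 0.1560102271107361
```

View pics/wrist7_c180_170.png

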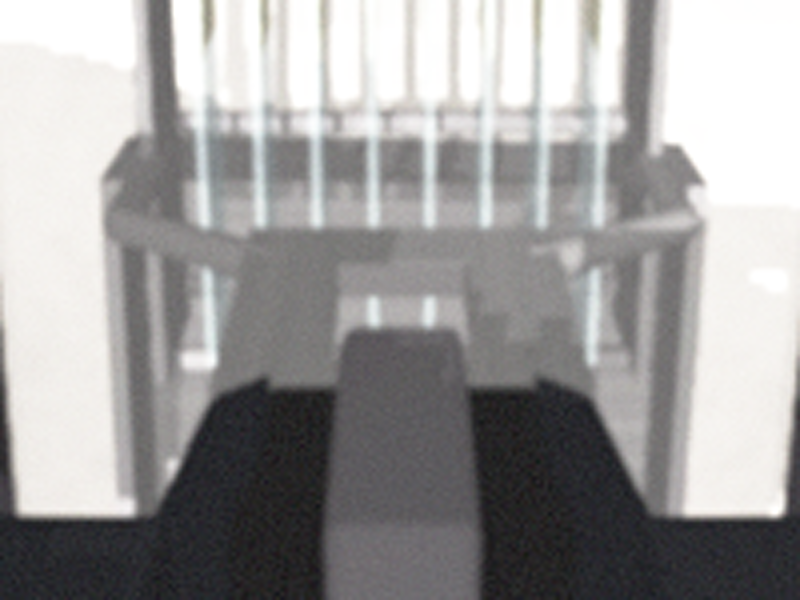

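View pics/scene7_c140_110.png

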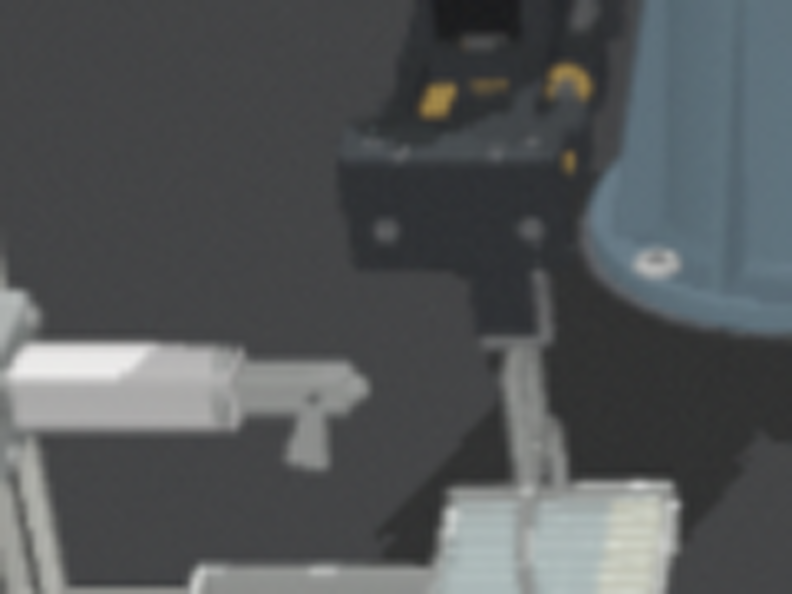

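View pics/side7_c270_70.png

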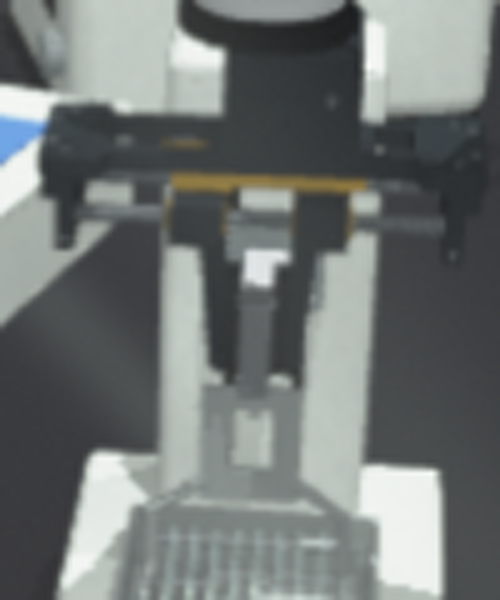

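Call:
{"op": "apply_moves", "data": {
  "commands": [
    [[0.0005,-0.015,0,0,0,0,0.0],[0.0005,-0.015,0,0,0,0,0.0],[0,-0.01,0,0,0,0,0.0],[0,-0.006,0,0,0,0,0.0],[0,0,0,0,0,0,0.0]]
  ]
}}

```text
time_s: 8.7
ee_pos: [0.4841, -0.1091, 0.2248]
ee_rot: [0.7, 0.714, -0.0, 0.0]
contact_force: [-1.0, 0.6, -3.3]
finger_gap: 0.154
```

```bash
python3 - <<'E'
from h import *
s=env.get_state(); print(s['ee_pos'],s['ee_rot'],s['contact_force'],s['finger_gap'])
for n in('wrist','scene','side'): snap(n,n+'8')
crop('wrist8',180,170,380,320,4)
crop('scene8',140,110,260,200,6.6)
crop('side8',270,70,370,190,5)
E
```

```text
[ 0.48414684 -0.10908107  0.22476561] [ 7.00398901e-01  7.13751619e-01 -3.35223770e-05  6.46081639e-05] [-1.04486709  0.64498679 -3.3457698 ] 0.15426919347864398
```

View pics/wrist8_c180_170.png

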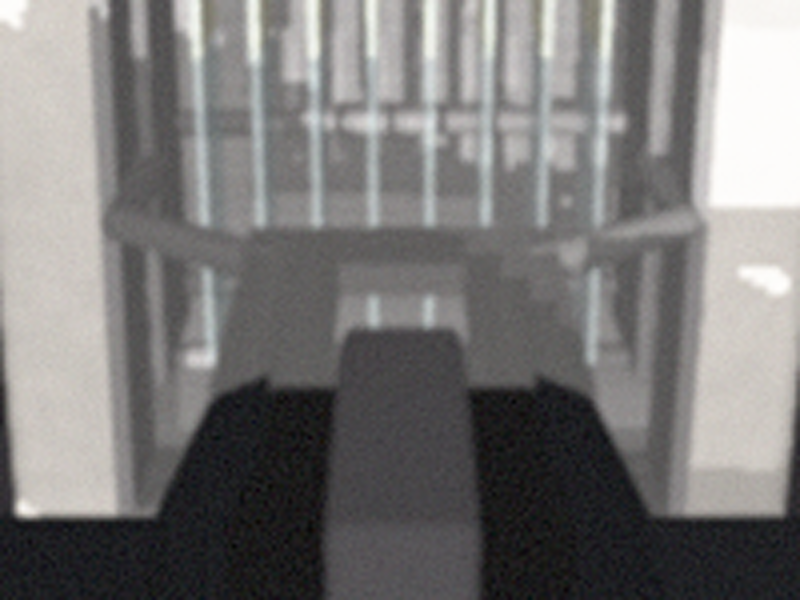

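View pics/scene8_c140_110.png

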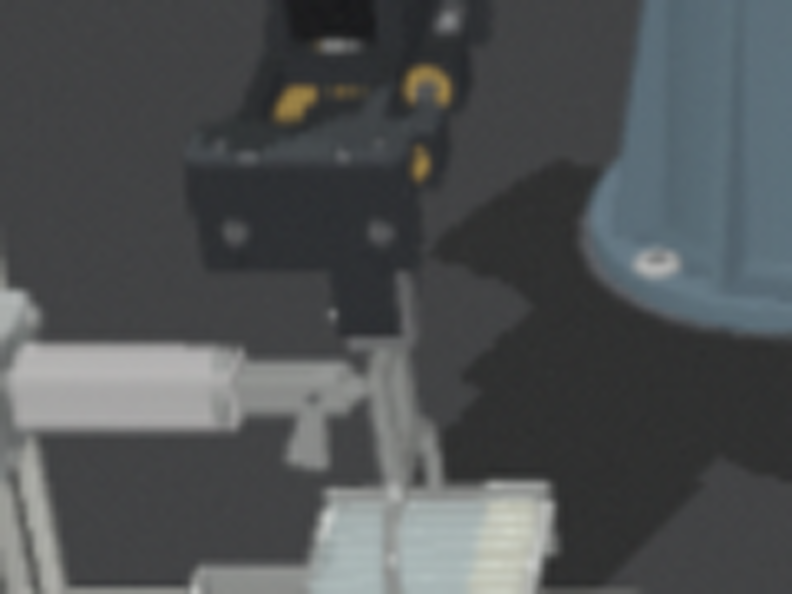

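View pics/side8_c270_70.png

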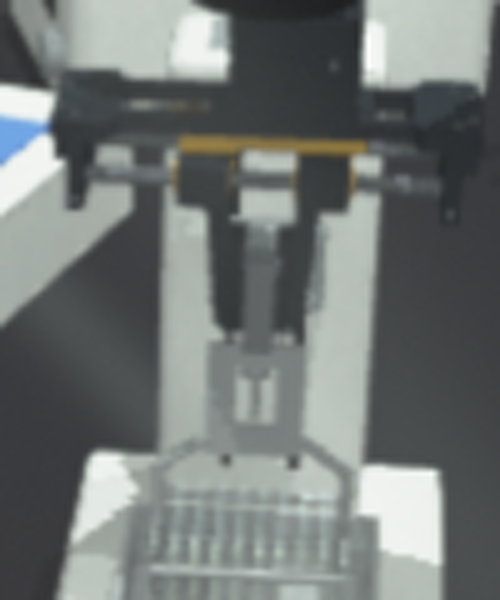

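```bash
python3 - <<'E'
from h import *
for P in [(.484,-.1155,.194),(.484,-.1155,.200),(.484,-.107,.191),(.484,-.107,.206)]:
    u,v=proj('scene8',P); a,b=proj('side8',P); print(P,((u-140)*6.6).round(),((v-110)*6.6).round(),((a-270)*5).round(),((b-70)*5).round())
s=env.get_state();u,v=proj('scene8',s['ee_pos']+[.005,0,0]);print((u-140)*6.6,(v-110)*6.6)
u,v=proj('side8',s['ee_pos']+[0,.005,0]);print((u-270)*5,(v-70)*5)
E
```

```text
(0.484, -0.1155, 0.194) 368.0 385.0 256.0 374.0
(0.484, -0.1155, 0.2) 367.0 370.0 256.0 362.0
(0.484, -0.107, 0.191) 393.0 393.0 254.0 388.0
(0.484, -0.107, 0.206) 389.0 356.0 256.0 358.0
378.06239304631316 316.43324324098995
256.755752862685 325.18111827868637
```

Call:
{"op": "apply_moves", "data": {
  "commands": [
    [[0,-0.008,0,0,0,0,0.0],[0.0005,-0.01,0,0,0,0,0.0],[0,-0.01,0,0,0,0,0.0],[0.0005,-0.01,0,0,0,0,0.0],[0,0,0,0,0,0,0.0]]
  ]
}}

```text
time_s: 9.27
ee_pos: [0.4852, -0.1486, 0.2248]
ee_rot: [0.701, 0.714, -0.0, 0.0]
contact_force: [-0.6, 0.6, -3.7]
finger_gap: 0.155
```

Call:
{"op": "apply_moves", "data": {
  "commands": [
    [[0,-0.003,0,0,0,0,0.0],[0,-0.002,0,0,0,0,0.0],[0,0,0,0,0,0,0.0]]
  ]
}}

```text
time_s: 9.52
ee_pos: [0.485, -0.1516, 0.2246]
ee_rot: [0.7, 0.714, -0.0, -0.0]
contact_force: [-0.6, 0.6, -2.7]
finger_gap: 0.155
```

```bash
python3 - <<'E'
from h import *
s=env.get_state(); print(s['ee_pos'],s['ee_rot'],s['contact_force'],s['finger_gap'])
for n in('scene','side'): snap(n,n+'9')
crop('scene9',140,110,260,200,6.6)
crop('side9',270,70,370,190,5)
E
```

```text
[ 0.48503893 -0.15161365  0.22464565] [ 7.00133530e-01  7.14011931e-01 -3.10981416e-05 -4.60032289e-05] [-0.5689946   0.59229375 -2.70399539] 0.15515678966539695
```

View pics/scene9_c140_110.png

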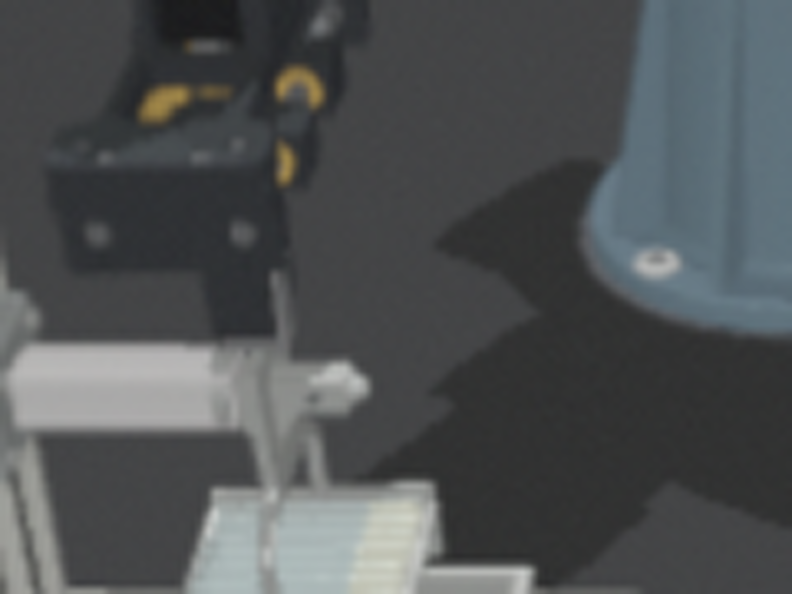

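View pics/side9_c270_70.png

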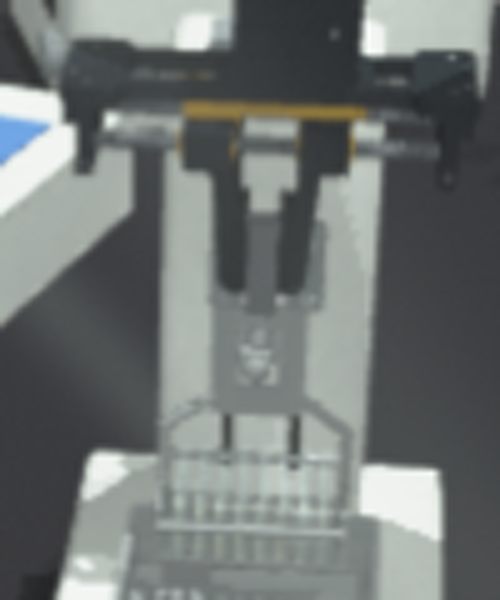

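Call:
{"op": "apply_moves", "data": {
  "commands": [
    [[0,-0.002,0,0,0,0,0.0],[0,-0.002,0,0,0,0,0.0],[0,0,0,0,0,0,0.0]]
  ]
}}

```text
time_s: 9.87
ee_pos: [0.4852, -0.1555, 0.2248]
ee_rot: [0.7, 0.714, -0.0, 0.0]
contact_force: [1.0, -0.5, -4.2]
finger_gap: 0.157
```

Call:
{"op": "apply_moves", "data": {
  "commands": [
    [[0,-0.001,0,0,0,0,0.0],[0,0,0,0,0,0,0.0]]
  ]
}}

```text
time_s: 10.03
ee_pos: [0.4851, -0.1564, 0.2247]
ee_rot: [0.7, 0.714, -0.0, 0.0]
contact_force: [-0.1, 0.4, -4.5]
finger_gap: 0.159
```

Call:
{"op": "apply_moves", "data": {
  "commands": [
    [[0,-0.001,0,0,0,0,0.0],[0,0,0,0,0,0,0.0]]
  ]
}}

```text
time_s: 10.2
ee_pos: [0.4851, -0.1574, 0.2247]
ee_rot: [0.7, 0.714, -0.0, 0.0]
contact_force: [-0.1, 0.2, -4.6]
finger_gap: 0.154
```

Call:
{"op": "apply_moves", "data": {
  "commands": [
    [[0,-0.001,0,0,0,0,0.0],[0,0,0,0,0,0,0.0]]
  ]
}}

```text
time_s: 10.37
ee_pos: [0.4851, -0.1583, 0.2247]
ee_rot: [0.7, 0.714, 0.0, -0.0]
contact_force: [-0.7, 0.1, -3.4]
finger_gap: 0.157
```

Call:
{"op": "apply_moves", "data": {
  "commands": [
    [[0,-0.001,0,0,0,0,0.0],[0,0,0,0,0,0,0.0]]
  ]
}}

```text
time_s: 10.53
ee_pos: [0.4851, -0.1586, 0.2247]
ee_rot: [0.7, 0.714, 0.001, -0.001]
contact_force: [0.4, 5.0, -2.1]
finger_gap: 0.153
```

Call:
{"op": "apply_moves", "data": {
  "commands": [
    [[0,-0.001,0,0,0,0,0.0],[0,0,0,0,0,0,0.0]]
  ]
}}

```text
time_s: 10.7
ee_pos: [0.4851, -0.1588, 0.2247]
ee_rot: [0.7, 0.714, 0.001, -0.001]
contact_force: [0.0, 8.1, 0.0]
finger_gap: 0.151
```

Call:
{"op": "apply_moves", "data": {
  "commands": [
    [[0,-0.0005,0,0,0,0,0.0],[0,0,0,0,0,0,0.0]]
  ]
}}

```text
time_s: 10.87
ee_pos: [0.4851, -0.1588, 0.2247]
ee_rot: [0.7, 0.714, 0.001, -0.001]
contact_force: [0.7, 8.8, -1.4]
finger_gap: 0.155
```

Call:
{"op": "apply_moves", "data": {
  "commands": [
    [[0,0.0015,0,0,0,0,0.0],[0,0,-0.001,0,0,0,0.0],[0,0,-0.001,0,0,0,0.0],[0,0,0,0,0,0,0.0]]
  ]
}}

```text
time_s: 11.2
ee_pos: [0.4852, -0.1585, 0.2226]
ee_rot: [0.7, 0.714, 0.001, -0.0]
contact_force: [-0.2, 6.0, -1.8]
finger_gap: 0.156
```

Call:
{"op": "apply_moves", "data": {
  "commands": [
    [[0,0,-0.001,0,0,0,0.0],[0,0,0,0,0,0,0.0]]
  ]
}}

```text
time_s: 11.37
ee_pos: [0.4852, -0.1586, 0.2222]
ee_rot: [0.7, 0.714, 0.001, -0.0]
contact_force: [0.1, 6.2, 2.3]
finger_gap: 0.156
```

Call:
{"op": "apply_moves", "data": {
  "commands": [
    [[0,0,-0.001,0,0,0,0.0],[0,0,0,0,0,0,0.0]]
  ]
}}

```text
time_s: 11.53
ee_pos: [0.4853, -0.1586, 0.2221]
ee_rot: [0.7, 0.714, 0.001, -0.0]
contact_force: [-3.4, 8.2, 7.4]
finger_gap: 0.158
```

```bash
python3 - <<'E'
from h import *
s=env.get_state(); print(s['ee_pos'],s['ee_rot'],s['contact_force'],s['moment'])
for n in('scene','side'): snap(n,n+'10')
crop('scene10',160,140,240,200,9)
crop('side10',300,110,350,170,9)
E
```

```text
[ 0.48533796 -0.15860072  0.22211549] [ 6.99878825e-01  7.14261321e-01  6.08703709e-04 -1.59480611e-04] [-3.41233225  8.21176014  7.39603332] [ 1.35703011  0.66738057 -0.0055229 ]
```

View pics/scene10_c160_140.png

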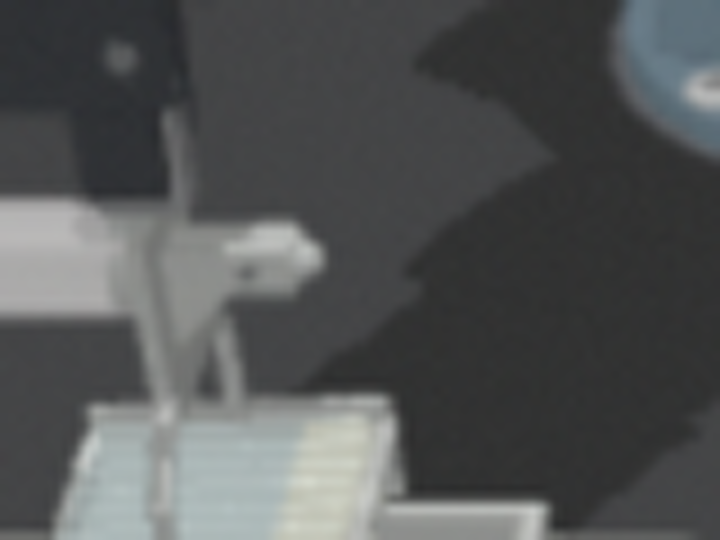

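View pics/side10_c300_110.png

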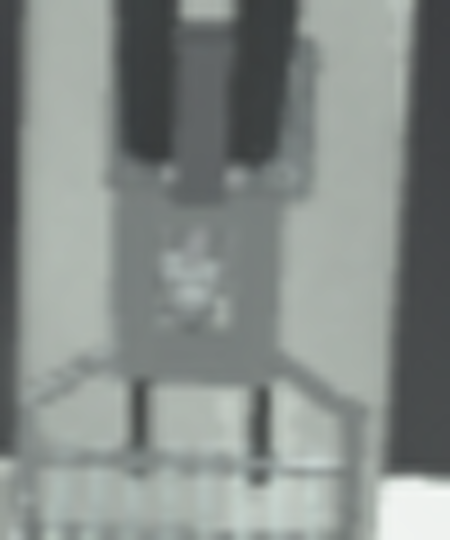

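Call:
{"op": "apply_moves", "data": {
  "commands": [
    [[0,0,0.002,0,0,0,0.0],[0,0.002,0,0,0,0,0.0],[0,0,0,0,0,0,0.0]]
  ]
}}

```text
time_s: 11.88
ee_pos: [0.4851, -0.1577, 0.2227]
ee_rot: [0.7, 0.714, -0.0, 0.0]
contact_force: [0.1, 0.0, -4.0]
finger_gap: 0.156
```

Call:
{"op": "apply_moves", "data": {
  "commands": [
    [[0,0,-0.001,0,0,0,0.0],[0,0,0,0,0,0,0.0]]
  ]
}}

```text
time_s: 12.05
ee_pos: [0.4853, -0.1579, 0.2223]
ee_rot: [0.7, 0.714, -0.0, 0.001]
contact_force: [-1.3, -0.1, 1.0]
finger_gap: 0.156
```

Call:
{"op": "apply_moves", "data": {
  "commands": [
    [[0,0,-0.001,0,0,0,0.0],[0,0,0,0,0,0,0.0]]
  ]
}}

```text
time_s: 12.22
ee_pos: [0.4854, -0.1579, 0.2221]
ee_rot: [0.7, 0.714, -0.0, 0.001]
contact_force: [-3.1, 0.7, 6.7]
finger_gap: 0.156
```

Call:
{"op": "apply_moves", "data": {
  "commands": [
    [[0,0,-0.001,0,0,0,0.0],[0,0,0,0,0,0,0.0]]
  ]
}}

```text
time_s: 12.38
ee_pos: [0.4855, -0.158, 0.222]
ee_rot: [0.7, 0.714, -0.0, 0.001]
contact_force: [-6.5, 2.3, 12.7]
finger_gap: 0.155
```

```bash
python3 - <<'E'
from h import *
s=env.get_state(); print(s['ee_pos'],s['ee_rot'],s['contact_force'],s['moment'])
E
```

```text
[ 0.48545255 -0.15796967  0.22198044] [ 7.00005633e-01  7.14136606e-01 -1.82387863e-04  9.93718819e-04] [-6.46455353  2.29071361 12.7221295 ] [0.40867837 1.17594186 0.03126589]
```

Call:
{"op": "apply_moves", "data": {
  "commands": [
    [[0,0,0.002,0,0,0,0.0],[0,0,0,0,0,0,0.0]]
  ]
}}

```text
time_s: 12.55
ee_pos: [0.4854, -0.1578, 0.2222]
ee_rot: [0.7, 0.714, 0.0, 0.001]
contact_force: [-1.1, 0.0, 4.5]
finger_gap: 0.157
```

```bash
python3 - <<'E'
from h import *
s=env.get_state(); print(s['ee_pos'],s['ee_rot'],s['contact_force'],s['moment'])
for n in('scene','side','wrist'): snap(n,n+'11')
crop('scene11',160,140,210,190,12); crop('scene0',160,140,210,190,12)
crop('wrist11',0,0,560,420,1.4)
e=s['ee_pos']
f=lambda n,P:((proj(n,P)-[160,140])*12).round()
for lab,P in dict(tcp=e,nose=(.484,-.115,.196),blk_in_bot=e+[0.007,-.0102,-.009],plate_in_top=e+[.023,-.0007,-.011],plate_in_bot=e+[.023,-.0007,-.064],sh_top=(.485,-.1605,.210),sh_front=(.499,-.1605,.196)).items(): print(lab,f('scene11',P))
E
```

```text
[ 0.48541225 -0.15779554  0.22219411] [7.00059847e-01 7.14083759e-01 1.25883115e-05 7.71282742e-04] [-1.08475975  0.03924705  4.5331306 ] [-0.09766266  0.24462856  0.02894655]
tcp [192. 215.]
nose [431. 331.]
blk_in_bot [138. 275.]
plate_in_top [171. 328.]
plate_in_bot [208. 563.]
sh_top [187. 270.]
sh_front [182. 370.]
```

View pics/scene11_c160_140.png

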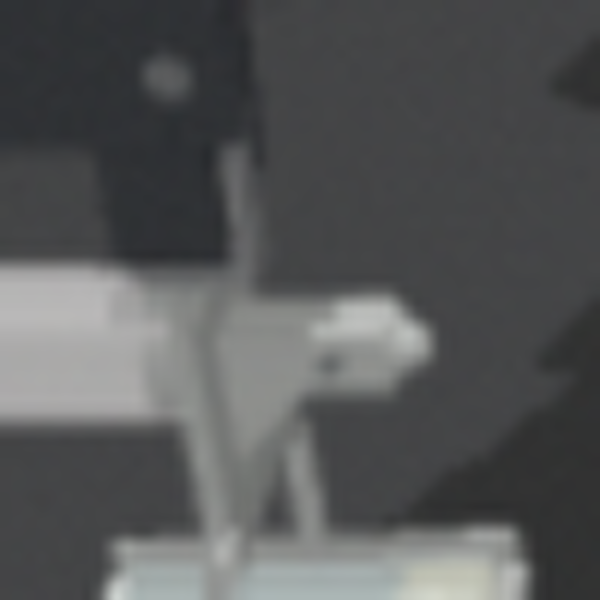

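View pics/scene0_c160_140.png

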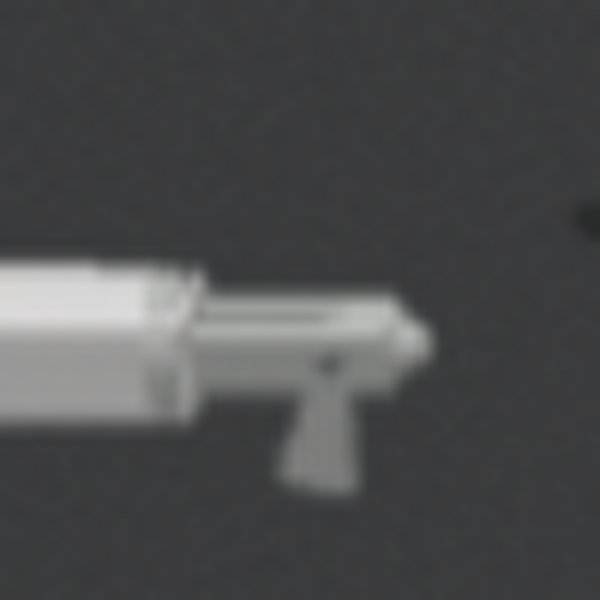

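View pics/wrist11_c0_0.png

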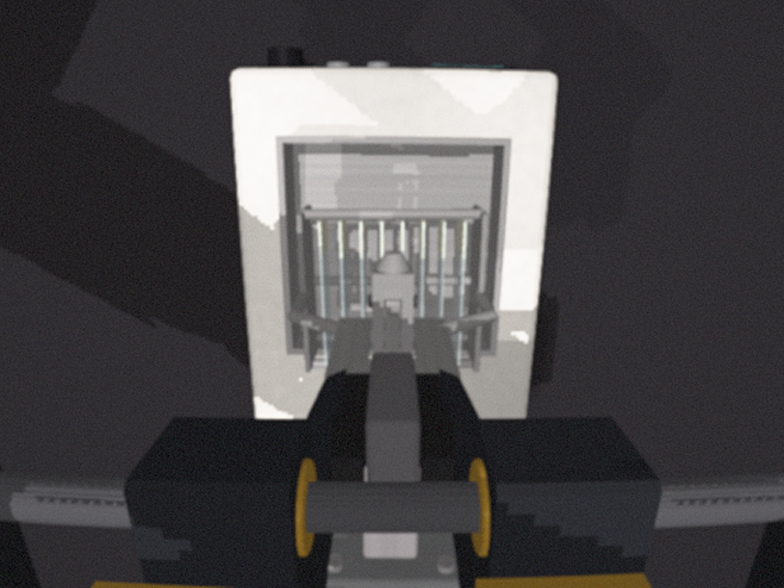

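```bash
python3 - <<'E'
from h import *
crop('wrist11',230,170,330,270,8)
E
```

```text
(no output)
```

View pics/wrist11_c230_170.png

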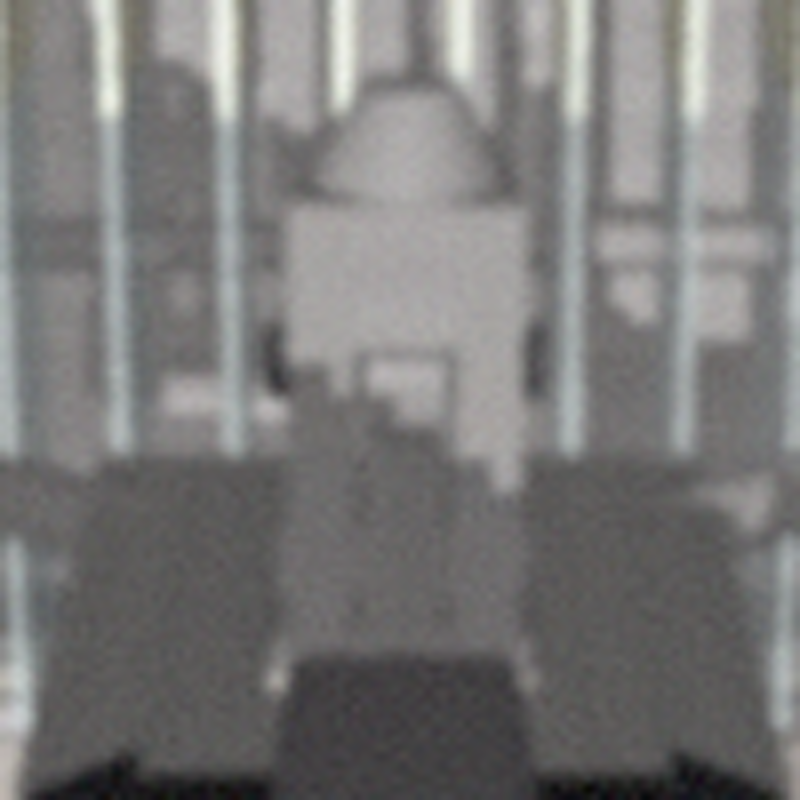

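```bash
python3 - <<'E'
from h import *
A=lambda x,y:(240+(x+.5)/9-.5,300+(y+.5)/9-.5); B=lambda x,y:(220+(x+.5)/6-.5,170+(y+.5)/6-.5)
E_=lambda x,y:(230+(x+.5)/8-.5,170+(y+.5)/8-.5); S=lambda x,y:(160+(x+.5)/12-.5,140+(y+.5)/12-.5)
print('pin l',tri([('wrist11',*E_(270,362)),('wrist3',*B(290,378)),('wrist2',*A(254,338))]))
print('pin r',tri([('wrist11',*E_(539,362)),('wrist3',*B(422,378)),('wrist2',*A(428,338))]))
print('pin c 11,3',tri([('wrist11',*E_(404.5,362)),('wrist3',*B(356,378))]))
print('pin r+scene',tri([('wrist11',*E_(539,362)),('scene0',*S(328,362))]))
print('taper c 11,3,2',tri([('wrist11',*E_(407,207)),('wrist3',*B(357,301)),('wrist2',*A(341,266))]))
print('taper r scene',tri([('wrist11',*E_(525,207)),('scene0',*S(393,297))]))
print(np.linalg.norm(tri([('wrist11',*E_(539,362)),('wrist3',*B(422,378))])[0]-tri([('wrist11',*E_(270,362)),('wrist3',*B(290,378))])[0]))
# width-based: top 14mm
for z in (.198,.2,.202,.204):
  print(z,np.linalg.norm(atz('wrist11',*E_(288,230),z)-atz('wrist11',*E_(527,230),z)))
E
```

```text
pin l (array([ 0.47696485, -0.13337142,  0.19373233]), [np.float64(0.00031370574310556006), np.float64(0.00013283543309283643), np.float64(0.0003829685093555372)])
pin r (array([ 0.49296004, -0.13306062,  0.19360205]), [np.float64(0.0002820607029207088), np.float64(0.00020866231375430094), np.float64(8.483023815588482e-05)])
pin c 11,3 (array([ 0.48486382, -0.13219249,  0.19669269]), [np.float64(5.895882499416861e-05), np.float64(5.895882499411756e-05)])
pin r+scene (array([ 0.49321947, -0.13345391,  0.19553157]), [np.float64(0.001002598860326393), np.float64(0.0010025988603262763)])
taper c 11,3,2 (array([ 0.48480935, -0.12187708,  0.19892173]), [np.float64(7.259655470766502e-05), np.float64(0.00014704287821716558), np.float64(8.155993107498306e-05)])
taper r scene (array([ 0.49138107, -0.11989198,  0.20910673]), [np.float64(0.0007260264622591571), np.float64(0.0007260264622591785)])
0.01584055968602115
0.198 0.014160821175601275
0.2 0.013992890690486521
0.202 0.013824960205371769
0.204 0.01365702972025696
```

```bash
python3 - <<'E'
from h import *
def f(n,P,s,o): return ((proj(n,P)-np.array(o)+.5)*s-.5).round(1)
for n,e,s,o in [('scene7',(.4835,-.0617,.2255),6.6,(140,110)),('scene8',(.4841,-.109,.2248),6.6,(140,110)),('scene11',(.4854,-.1578,.2222),12,(160,140))]:
    for sx in(-.046,.046):
        print(n,sx,[f(n,(e[0]+sx,e[1]+.0018+dy,e[2]-.132+.034),s,o) for dy in(-.042,.042)])
crop('scene11',150,180,230,225,9.5); crop('scene7',170,170,250,215,9.5); crop('scene6',180,120,260,190,8)
E
```

```text
scene7 -0.046 [array([449.5, 476.3]), array([673.5, 478.5])]
scene7 0.046 [array([407.8, 618.4]), array([646.1, 621.3])]
scene8 -0.046 [array([324.1, 477.5]), array([547.1, 479.7])]
scene8 0.046 [array([274.5, 619.4]), array([511.6, 622.3])]
scene11 -0.046 [array([116.4, 520.5]), array([519.4, 524.4])]
scene11 0.046 [array([ 11.6, 778.5]), array([439.9, 783.7])]
```

View pics/scene11_c150_180.png

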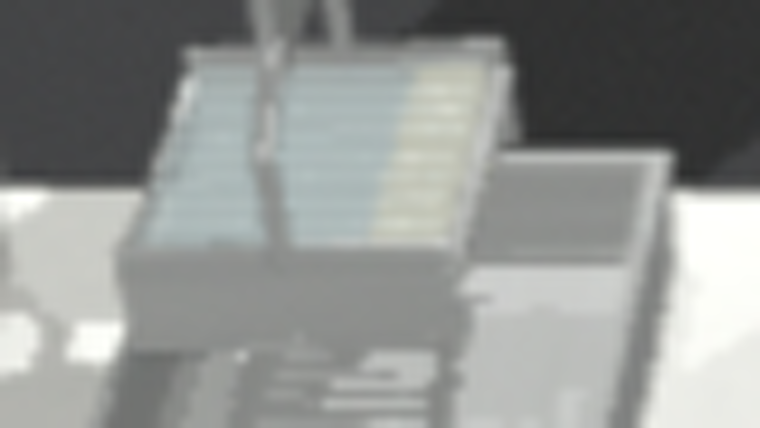

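View pics/scene7_c170_170.png

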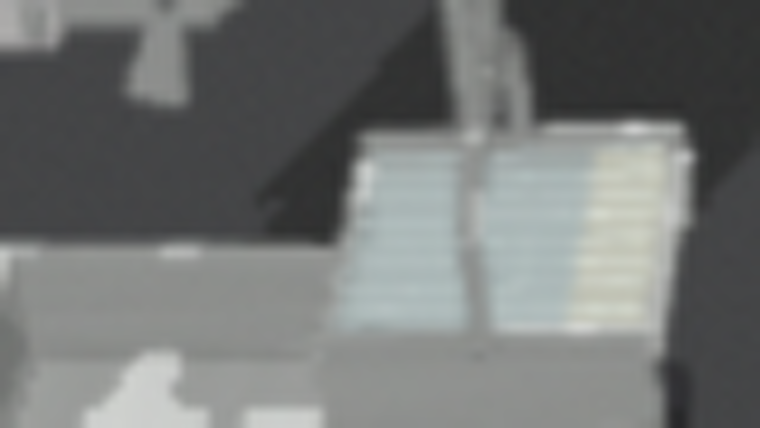

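```bash
cat > fit.py <<'E'
from h import *
from scipy.optimize import least_squares
from scipy.spatial.transform import Rotation as Ro
def fit(f,e,q,obs):
    R=Ro.from_quat(q); yaw=np.arctan2(*(R.as_matrix()[:2,1][::-1])) # jaw dir
    def pt(p,y,z,x=0):
        phi,dy,dz=p
        # rack coords rel. to grip point (z .151)
        v=Ro.from_rotvec([phi,0,0]).apply([x,y,z-.151]); v=Ro.from_rotvec([0,0,yaw]).apply(v+np.array([0,dy,dz]))
        return e+[0,0,.019]+v
    def res(p): return [proj(f,pt(p,y,z))[1]-v for y,z,v in obs]
    r=least_squares(res,[0,.0018,0]); return r
E
python3 - <<'E'
from fit import *
obs=[(.042,.034,152.5),(.0025,.083,235.5),(-.0025,.083,243.3),(.0025,.068,227.5),(.012,.123,252.5),(.012,.167,300)]
# wrist7 rows (rail from wrist6)
e=np.array([0.48345,-0.0617,0.22551]);q=[.69983,.7143,.00035,.00032]
r=fit('wrist7',e,q,obs);print(r.x,np.round(r.fun,1))
r=fit('wrist7',e,q,obs[1:]);print(r.x,np.round(r.fun,1))
r=fit('wrist7',e,q,obs[:5]);print(r.x,np.round(r.fun,1))
e=np.array([0.48541,-0.1578,0.22219])
for n in ['wrist7']: pass
E
```

```text
[ 0.03683796 -0.00272093 -0.00936037] [ 1.4  0.3  0.3 -1.  -2.3  1.3]
[ 0.08297436 -0.01500908 -0.03280714] [ 0.8 -0.2 -0.5 -0.1 -0. ]
[ 0.05692506 -0.00391394 -0.00850263] [ 0.2  0.6  0.6 -1.2 -0.2]
```

Call:
{"op": "apply_moves", "data": {
  "commands": [
    [[0,0.002,0.002,0,0,0,0.0],[0,0.001,0.001,-0.015,0,0,0.0],[0,0,0,-0.015,0,0,0.0],[0,0,0,-0.015,0,0,0.0],[0,0,0,0,0,0,0.0]]
  ]
}}

```text
time_s: 13.12
ee_pos: [0.4848, -0.1535, 0.2242]
ee_rot: [0.699, 0.714, -0.017, 0.016]
contact_force: [0.0, 0.3, -3.8]
finger_gap: 0.155
```

```bash
python3 - <<'E'
from h import *
s=env.get_state(); print(s['ee_pos'],s['ee_rot'],s['contact_force'],s['moment'])
for n in('scene','wrist'): snap(n,n+'12')
crop('scene12',150,140,230,225,7); crop('wrist12',230,170,330,270,8)
E
```

```text
[ 0.48480861 -0.15354869  0.22416399] [ 0.69946807  0.71429941 -0.01659418  0.01566532] [ 0.02594074  0.28648454 -3.76227721] [-0.07804307  0.04798925  0.02160299]
```

View pics/scene12_c150_140.png

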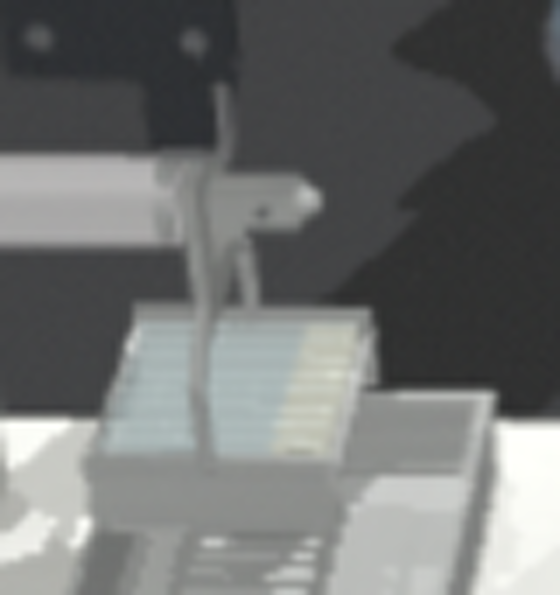

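View pics/wrist12_c230_170.png

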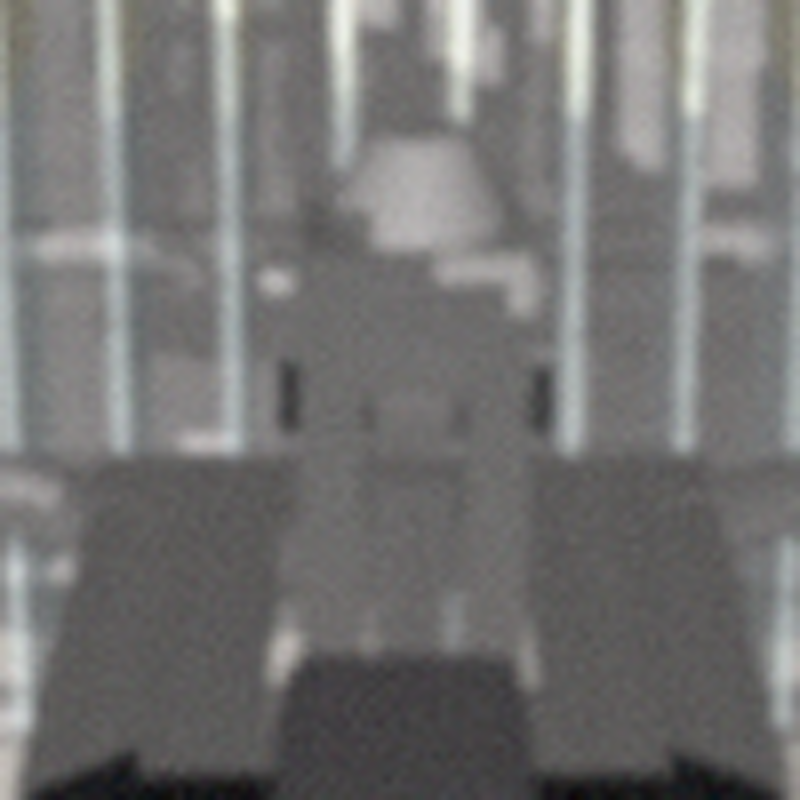

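Call:
{"op": "apply_moves", "data": {
  "commands": [
    [[0,-0.002,0,0,0,0,0.0],[0,0,0,0,0,0,0.0]]
  ]
}}

```text
time_s: 13.38
ee_pos: [0.4851, -0.1566, 0.2247]
ee_rot: [0.7, 0.714, -0.016, 0.016]
contact_force: [0.7, 0.0, -3.7]
finger_gap: 0.156
```

Call:
{"op": "apply_moves", "data": {
  "commands": [
    [[0,-0.001,0,0,0,0,0.0],[0,0,0,0,0,0,0.0]]
  ]
}}

```text
time_s: 13.55
ee_pos: [0.4851, -0.1573, 0.2247]
ee_rot: [0.7, 0.714, -0.016, 0.015]
contact_force: [-0.2, 1.5, -4.2]
finger_gap: 0.155
```

Call:
{"op": "apply_moves", "data": {
  "commands": [
    [[0,-0.001,0,0,0,0,0.0],[0,0,0,0,0,0,0.0]]
  ]
}}

```text
time_s: 13.72
ee_pos: [0.4851, -0.1576, 0.2247]
ee_rot: [0.7, 0.714, -0.015, 0.015]
contact_force: [-0.2, 4.5, -2.1]
finger_gap: 0.155
```

Call:
{"op": "apply_moves", "data": {
  "commands": [
    [[0,-0.001,0,0,0,0,0.0],[0,0,0,0,0,0,0.0]]
  ]
}}

```text
time_s: 13.88
ee_pos: [0.4851, -0.1578, 0.2247]
ee_rot: [0.7, 0.714, -0.015, 0.015]
contact_force: [0.8, 7.8, -1.6]
finger_gap: 0.15
```

Call:
{"op": "apply_moves", "data": {
  "commands": [
    [[0,0.0015,0,0,0,0,0.0],[0,0,-0.001,0,0,0,0.0],[0,0,-0.001,0,0,0,0.0],[0,0,0,0,0,0,0.0]]
  ]
}}

```text
time_s: 14.22
ee_pos: [0.4852, -0.1576, 0.2226]
ee_rot: [0.7, 0.714, -0.016, 0.016]
contact_force: [0.0, 4.2, -1.9]
finger_gap: 0.158
```

Call:
{"op": "apply_moves", "data": {
  "commands": [
    [[0,0,-0.001,0,0,0,0.0],[0,0,0,0,0,0,0.0]]
  ]
}}

```text
time_s: 14.38
ee_pos: [0.4852, -0.1576, 0.2223]
ee_rot: [0.7, 0.714, -0.016, 0.016]
contact_force: [-1.1, 6.2, 1.6]
finger_gap: 0.154
```

```bash
python3 - <<'E'
from h import *
s=env.get_state(); print(s['ee_pos'],s['ee_rot'],s['contact_force'],s['moment'])
for n in('scene','wrist'): snap(n,n+'13')
crop('scene13',150,140,230,225,7); crop('wrist13',230,170,330,270,8)
E
```

```text
[ 0.48523685 -0.15763325  0.22226952] [ 0.69982142  0.71396811 -0.01582925  0.01577824] [-1.12649183  6.18245657  1.60975142] [ 1.02970988  0.27032905 -0.10976439]
```

View pics/scene13_c150_140.png

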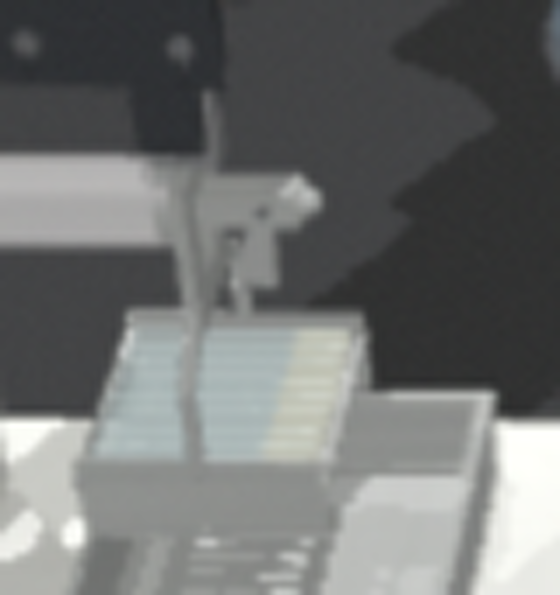

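View pics/wrist13_c230_170.png

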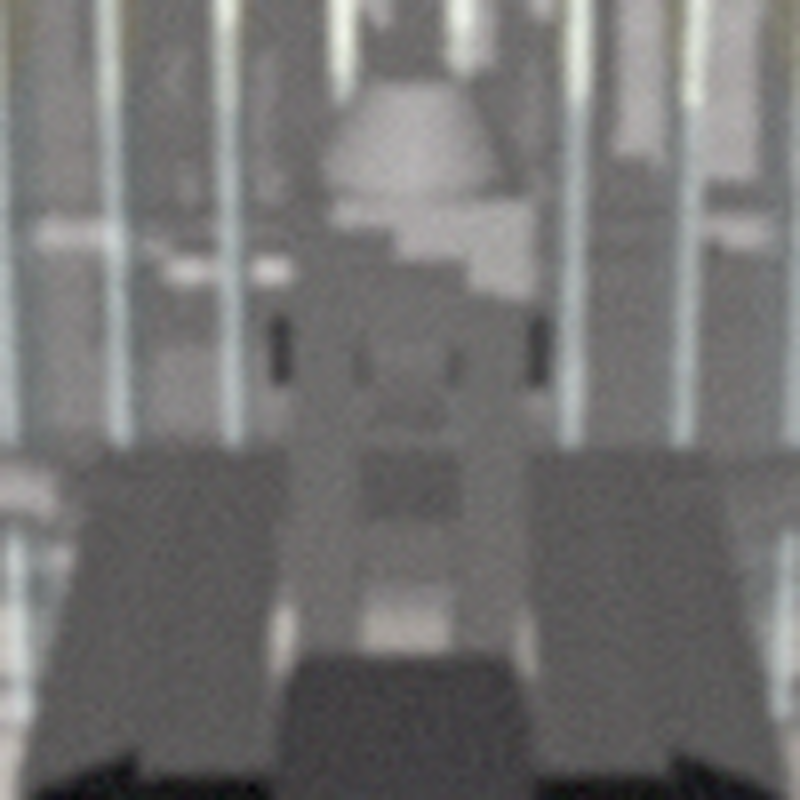

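The scene crop shows the flap hanging at (263,265), just behind the plate, and the wrist view shows the slot open. Next is the pull outward.

Call:
{"op": "apply_moves", "data": {
  "commands": [
    [[0,0.002,0.0005,0,0,0,0.0],[0,0.002,0,0,0,0,0.0],[0,0.002,0,0,0,0,0.0],[0,0.002,0,0,0,0,0.0],[0,0,0,0,0,0,0.0]]
  ]
}}

```text
time_s: 14.9
ee_pos: [0.4852, -0.1499, 0.2223]
ee_rot: [0.7, 0.714, -0.016, 0.016]
contact_force: [-0.3, -0.9, -2.4]
finger_gap: 0.156
```

Call:
{"op": "apply_moves", "data": {
  "commands": [
    [[0,0.001,0,0,0,0,0.0],[0,0,0,0,0,0,0.0]]
  ]
}}

```text
time_s: 15.07
ee_pos: [0.4852, -0.1492, 0.2223]
ee_rot: [0.7, 0.714, -0.016, 0.016]
contact_force: [-1.1, -2.6, -2.7]
finger_gap: 0.154
```

Call:
{"op": "apply_moves", "data": {
  "commands": [
    [[0,0.001,0,0,0,0,0.0],[0,0,0,0,0,0,0.0]]
  ]
}}

```text
time_s: 15.23
ee_pos: [0.4852, -0.1486, 0.2224]
ee_rot: [0.7, 0.714, -0.017, 0.016]
contact_force: [0.1, -4.5, -3.0]
finger_gap: 0.151
```

Call:
{"op": "apply_moves", "data": {
  "commands": [
    [[0,0.001,0,0,0,0,0.0],[0,0,0,0,0,0,0.0]]
  ]
}}

```text
time_s: 15.4
ee_pos: [0.4852, -0.1479, 0.2224]
ee_rot: [0.7, 0.714, -0.017, 0.017]
contact_force: [0.5, -7.0, -3.1]
finger_gap: 0.151
```

Call:
{"op": "apply_moves", "data": {
  "commands": [
    [[0,0.001,0,0,0,0,0.0],[0,0,0,0,0,0,0.0],[0,0,0,0,0,0,0.0]]
  ]
}}

```text
time_s: 15.65
ee_pos: [0.4851, -0.1471, 0.2224]
ee_rot: [0.7, 0.714, -0.017, 0.017]
contact_force: [0.2, -6.8, -4.5]
finger_gap: 0.159
```

Call:
{"op": "apply_moves", "data": {
  "commands": [
    [[0,0.0005,0,0,0,0,0.0],[0,0,0,0,0,0,0.0],[0,0,0,0,0,0,0.0],[0,0,0,0,0,0,0.0],[0,0,0,0,0,0,0.0]]
  ]
}}

```text
time_s: 16.07
ee_pos: [0.4851, -0.1467, 0.2224]
ee_rot: [0.7, 0.714, -0.017, 0.017]
contact_force: [-0.9, -6.9, -3.1]
finger_gap: 0.16
```

Call:
{"op": "apply_moves", "data": {
  "commands": [
    [[0,0,0,0,0,0,0.0],[0,0,0,0,0,0,0.0],[0,0,0,0,0,0,0.0]]
  ]
}}

```text
time_s: 16.32
ee_pos: [0.4851, -0.1467, 0.2224]
ee_rot: [0.7, 0.714, -0.017, 0.017]
contact_force: [-0.3, -8.0, -3.1]
finger_gap: 0.152
```

```bash
python3 - <<'E'
from h import *
s=env.get_state(); print(s['ee_pos'],s['ee_rot'],s['contact_force'],s['moment'])
for n in('scene','wrist'): snap(n,n+'14')
crop('scene14',150,140,230,225,7); crop('wrist14',230,170,330,270,8)
E
```

```text
[ 0.48512151 -0.14671867  0.22238316] [ 0.69993396  0.71380931 -0.01697681  0.01674867] [-0.26785112 -7.97331412 -3.07163245] [-1.61209398  0.10230758  0.01094546]
```

View pics/scene14_c150_140.png

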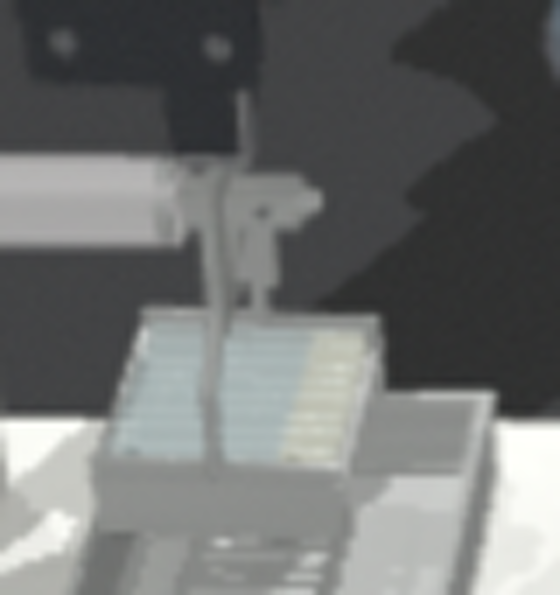

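Call:
{"op": "apply_moves", "data": {
  "commands": [
    [[0,-0.003,0,0,0,0,0.0],[0,-0.003,0,0,0,0,0.0],[0,0,0,0.01,0,0,0.0],[0,0,0,0,0,0,0.0],[0,0,0,0,0,0,0.0]]
  ]
}}

```text
time_s: 16.83
ee_pos: [0.4852, -0.151, 0.2223]
ee_rot: [0.7, 0.714, -0.012, 0.012]
contact_force: [0.0, 1.8, -0.8]
finger_gap: 0.154
```

Call:
{"op": "apply_moves", "data": {
  "commands": [
    [[0,0,-0.0007,0,0,0,0.0],[0,0,0,0,0,0,0.0]]
  ]
}}

```text
time_s: 17.0
ee_pos: [0.4852, -0.1511, 0.2222]
ee_rot: [0.7, 0.714, -0.012, 0.012]
contact_force: [-1.9, 1.7, 4.7]
finger_gap: 0.156
```

Call:
{"op": "apply_moves", "data": {
  "commands": [
    [[0,0,0.0006,0,0,0,0.0],[0,0,0,0,0,0,0.0],[0,0,0,0,0,0,0.0]]
  ],
  "squeeze": 3
}}

```text
time_s: 17.25
ee_pos: [0.4852, -0.1513, 0.2222]
ee_rot: [0.7, 0.714, -0.012, 0.012]
contact_force: [0.4, -0.3, 1.7]
finger_gap: 0.161
```

Call:
{"op": "apply_moves", "data": {
  "commands": [
    [[0,0,0,0,0,0,0.018],[0,0,0,0,0,0,0.022],[0,0,0,0,0,0,0.03],[0,0,0,0,0,0,0.04],[0,0,0,0,0,0,0.04]]
  ]
}}

```text
time_s: 17.67
ee_pos: [0.4851, -0.1514, 0.222]
ee_rot: [0.7, 0.714, -0.013, 0.012]
contact_force: [0.4, 0.9, 0.1]
finger_gap: 0.442
```

```bash
python3 - <<'E'
from h import *
s=env.get_state(); print(s['ee_pos'],s['contact_force'],s['finger_gap'])
for n in('scene','wrist'): snap(n,n+'15')
crop('scene15',150,140,230,225,7); crop('wrist15',230,170,330,320,5)
E
```

```text
[ 0.48506515 -0.15135278  0.22204289] [0.39966771 0.8689634  0.13106953] 0.4423841723243635
```

View pics/scene15_c150_140.png

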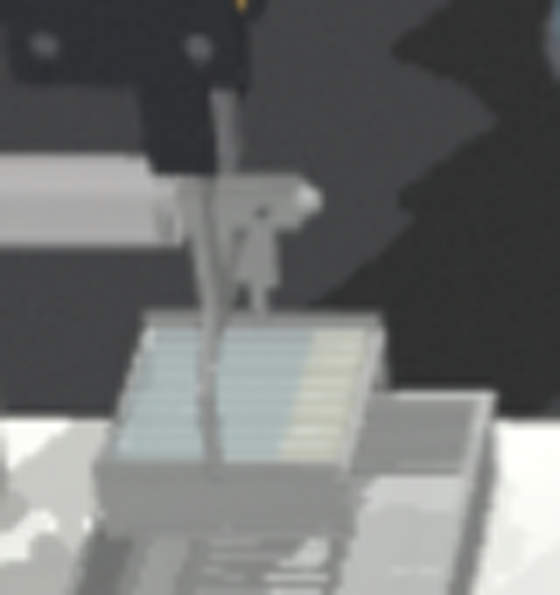

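View pics/wrist15_c230_170.png

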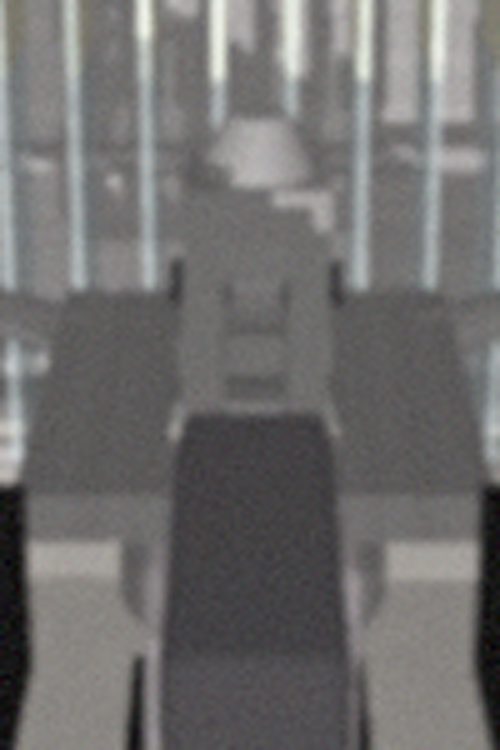

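Released. The rack hangs level with the flap down behind it. I'll raise the gripper straight up, with the jaws at 44 mm around the 14 mm block.

Call:
{"op": "apply_moves", "data": {
  "commands": [
    [[0,0,0.01,0,0,0,0.05],[0,0,0.02,0,0,0,0.05],[0,0,0.03,0,0,0,0.05],[0,0,0.03,0,0,0,0.05],[0,0,0.03,0,0,0,0.05]]
  ]
}}

```text
time_s: 18.18
ee_pos: [0.4849, -0.1512, 0.3442]
ee_rot: [0.7, 0.714, -0.012, 0.012]
contact_force: [0.3, -0.1, 0.2]
finger_gap: 0.571
```

Call:
{"op": "apply_moves", "data": {
  "commands": [
    [[0,0.03,0.02,0,0,0,0.05],[0,0.02,0,0,0,0,0.05],[0,0,0,0,0,0,0.05],[0,0,0,0,0,0,0.05],[0,0,0,0,0,0,0.05]]
  ]
}}

```text
time_s: 18.6
ee_pos: [0.4849, -0.1016, 0.3619]
ee_rot: [0.7, 0.714, -0.013, 0.012]
contact_force: [-0.4, -0.6, -0.6]
finger_gap: 0.567
```

```bash
python3 - <<'E'
from h import *
s=env.get_state(); print(s['time_s'],s['ee_pos'],s['contact_force'])
snap('scene','scene16'); snap('side','side16'); snap('scene','scene17')
print(np.abs(cv2.imread('pics/scene16.png').astype(int)-cv2.imread('pics/scene17.png'))[140:225,150:230].max())
crop('scene17',150,130,240,225,6.3); crop('side16',270,60,370,190,4.5)
E
```

```text
18.6 [ 0.48487862 -0.10161552  0.36192164] [-0.44992313 -0.61993777 -0.55503796]
63
```

View pics/scene17_c150_130.png

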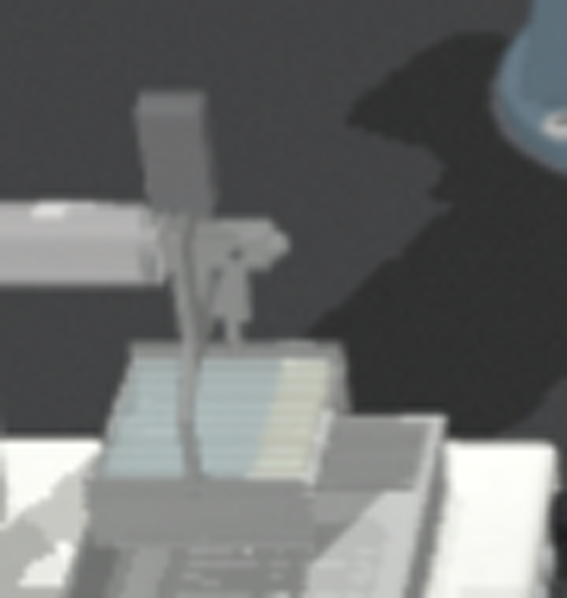

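View pics/side16_c270_60.png

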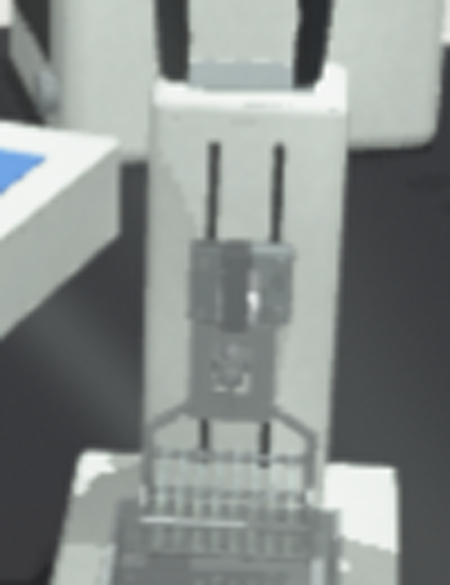

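View pics/scene17.png

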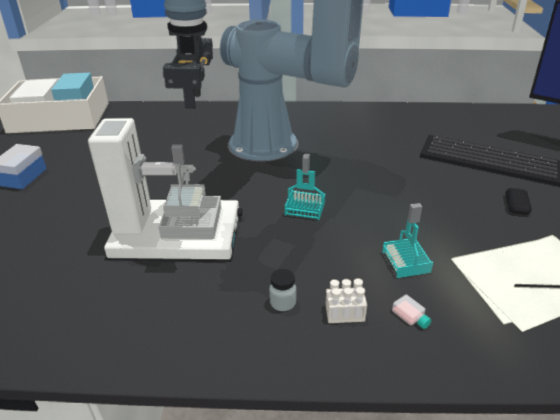

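The rack hangs on the peg, with the flap at (235,290) in the scene crop. The bystanders haven't moved. Two successive pictures still differed, so I'll let any swing die down and check for motion.

Call:
{"op": "apply_moves", "data": {
  "commands": [
    [[0,0,0,0,0,0,0.05],[0,0,0,0,0,0,0.05],[0,0,0,0,0,0,0.05],[0,0,0,0,0,0,0.05],[0,0,0,0,0,0,0.05]]
  ]
}}

```text
time_s: 19.17
ee_pos: [0.4851, -0.1014, 0.3621]
ee_rot: [0.7, 0.714, -0.013, 0.012]
contact_force: [-0.4, -0.1, 0.6]
finger_gap: 0.567
```

Call:
{"op": "apply_moves", "data": {
  "commands": [
    [[0,0,0,0,0,0,0.05],[0,0,0,0,0,0,0.05],[0,0,0,0,0,0,0.05],[0,0,0,0,0,0,0.05],[0,0,0,0,0,0,0.05]]
  ]
}}

```text
time_s: 19.58
ee_pos: [0.4851, -0.1013, 0.3621]
ee_rot: [0.7, 0.714, -0.012, 0.012]
contact_force: [0.4, 1.1, -0.9]
finger_gap: 0.568
```

Call:
{"op": "apply_moves", "data": {
  "commands": [
    [[0,0,0,0,0,0,0.05],[0,0,0,0,0,0,0.05],[0,0,0,0,0,0,0.05],[0,0,0,0,0,0,0.05],[0,0,0,0,0,0,0.05]]
  ]
}}

```text
time_s: 20.0
ee_pos: [0.4851, -0.1013, 0.3621]
ee_rot: [0.7, 0.714, -0.013, 0.012]
contact_force: [0.4, 0.8, -0.5]
finger_gap: 0.561
```

```bash
python3 - <<'E'
from h import *
def g(): return cv2.GaussianBlur(env.get_image('scene')['color'],(3,3),0)[130:225,150:230].astype(np.float32).mean(2)
a=[g() for _ in range(6)]
for b in a[1:]: print(cv2.phaseCorrelate(a[0][30:80],b[30:80]), np.abs(a[0]-b).max())
snap('scene','scene18'); crop('scene18',150,130,240,225,6.3)
E
```

```text
((0.08626680361206951, -0.034200357584179386), 1.0095395287275315) 19.333344
((0.14695506578787132, -0.05560225510425809), 0.9895528851747513) 23.333336
((0.14543432650207677, -0.01647280094737269), 0.9955507628321648) 20.333336
((0.04625401454133993, -0.0010458619927611323), 0.9985123909711838) 13.0
((-0.052083062226046195, 0.017122885944484523), 0.993986358344555) 14.3333435
```

View pics/scene18_c150_130.png

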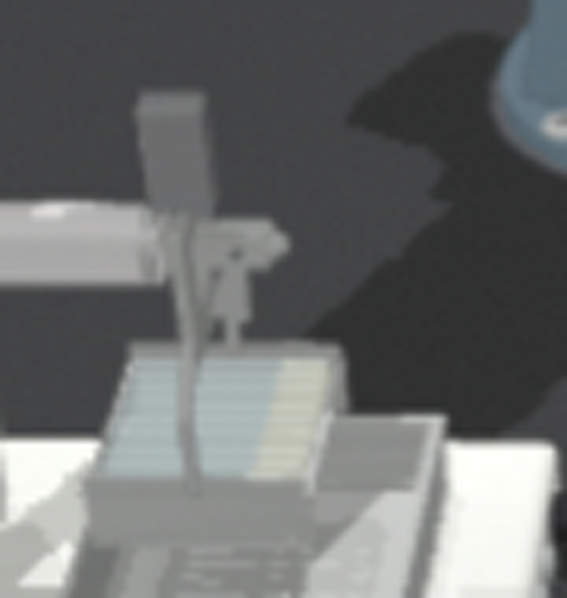

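```bash
python3 - <<'E'
from h import *
def g(): return cv2.GaussianBlur(env.get_image('scene')['color'],(3,3),0)[165:225,155:215].astype(np.float32).mean(2)
a=[g() for _ in range(130)]
x=[cv2.phaseCorrelate(a[-1],b)[0][0] for b in a]
for i in range(0,130,13): print(round(min(x[i:i+13]),3),round(max(x[i:i+13]),3))
print(env.get_state()['time_s'])
E
```

```text
-0.197 0.178
-0.169 0.17
-0.158 0.135
-0.153 0.112
-0.151 0.105
-0.142 0.093
-0.15 0.066
-0.11 0.07
-0.108 0.067
-0.099 0.047
26.85
```

```bash
python3 - <<'E'
from h import *
for _ in range(160): env.get_image('scene')
s=env.get_state(); print(s['time_s'],s['contact_force'])
print(env.close_job())
E
```

```text
34.85 [0.05693408 0.07535589 0.57316117]
the job is handed in; nothing more can be done
None
```

The slide rack is hanging on the dipper's peg by its eye, with the flap fallen behind it, and I handed the job in at 34.9 s. No verdict was reported, so what follows rests on the camera pictures and force readings.

- **Insertion:** I took the grey-block steel rack, not the turquoise ones. The first push reached the shoulder, but the flap did not fall. The rack had tilted about 0.05 rad in the grip, so I levelled it. On the second try, lowered at the shoulder, the pictures showed the flap fall.
- **Pull test:** The rack moved about 9 mm outward, which matches the stated play, and stopped against the flap. I held it at about 7–8 N for more than 0.6 s, and the flap stayed down.
- **Forces:** The highest wrist reading was about 15 N, when I pressed down to find the peg during the first try. Pushes on the shoulder stayed under about 9 N.
- **Final state:** I released the rack and raised the gripper clear. It hung level, with the flap visibly behind the eye. It kept a slight swing after release, which I estimate was under 1 mm and shrinking. I waited about 16 s in all for it to settle before handing in. The bystanders looked unmoved in the pictures.
- **Disagreement:** The cameras put the peg's axis at about 193–197 mm above the bench. The rack came to rest 3–4 mm higher than the lower figure implied, probably because it had slipped slightly in the grip. The flap falling showed it was seated.

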